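# Load a dowel into the drilling jig against its hidden end stop

## Task

Take the beech dowel from its notched rest, lay it in the V-groove of the drilling jig and slide it along the groove under the blue guide head until you feel its end press on the sprung end stop inside; then let go, leaving the dowel lying fully in the groove with its end touching the stop. Work gently: never force or jam the dowel against the jig, and never drive the stop hard against the end of its short spring travel. Leave the other things on the bench where they are.

Things in the scene. Friction and masses are not known exactly. Their poses are not given: they have to be found in the camera images.
- dowel_center (a point): centre of the beech dowel: a pale wooden rod, 20 mm diameter, 220 mm long overall with flat ends, edges slightly broken, 60 g (varies), same at both ends; its x axis runs along its length. At the start it lies level, its centre 40 mm above the bench, in a brown wooden rest.
- dowel: the same beech dowel; its origin is its centre too, x along its length
- dowel_rest: low brown wooden rest, fixed: base 130 x 56 x 10 mm, with two notched posts 12 mm thick at x = +42 and -42 mm from its origin (centre of its underside). The dowel lies along its x axis, centred, so 62 mm of each end stick out beyond the posts, 30 mm clear of the bench.
- drill_jig: drilling jig fixed to the bench; origin on the bench under the groove's axis, x along the groove in the push direction. Plywood base 12 mm thick, 100 mm wide, x = -115 to 106 mm. Aluminium 90-degree V-groove from x = -115 mm (open end); a dowel lying in it has its axis at y = 0, z = 50 mm. Groove edges at z = 49 mm, 25 mm apart; channel 41 mm wide outside. Dowel friction under 1 N.
- groove_start (a point): open end of the groove, on its axis (jig x = -115 mm, y = 0, z = 50 mm); x axis as the jig's. With the dowel home, 32 to 72 mm of it stick out behind this end, with 40 mm of air below it.
- groove_mouth (a point): mouth of the blue guide head that covers the groove from jig x = 20 to 98 mm (61 mm wide, 80 mm high, steel bush on top to 90 mm), on the groove's axis (z = 50 mm); x axis as the jig's. The tunnel leaves a seated dowel 3 mm beside and 4 mm above. The flat end stop is 13 to 53 mm inside this mouth, out of sight, different each time and not measured: feel for it.
- head_top (a point): centre of the head's top (jig x = 58 mm, z = 80 mm). Inside it the steel end stop, facing the mouth, sits on a spring: it resists 2 N at first touch, 1.5 N more per mm (a little more when pushed fast, it is damped), and is solid after 4 mm (8 N); let go, it returns by itself and carries the dowel back with it, still touching.
- tenon_1: bystander: beech loose tenon (small flat wooden tablet, 48 x 25 x 10 mm) lying left of the jig; origin at the centre of its underside
- tenon_2: bystander: second beech loose tenon, 48 x 25 x 10 mm, lying left of the jig; origin at the centre of its underside
- bit_case: bystander: flat orange and black bit case, 55 x 90 x 17 mm, lying right of the jig; origin at the centre of its underside
- spring_clamp: bystander: black and orange spring clamp, 64 x 123 x 22 mm, lying flat, left in front of the jig; origin at the centre of its underside
Mind the look-alikes: they are no part of the job. There is more than one size of the dowel; the job needs the largest.

How it is judged:
By the outcome, as a careful person would: the job done as asked, in the order asked, and still so for the second after the job is handed in, with the robot touching nothing.
It also fails if it takes over 56 s, if anything falls off the work surface, if the arm or the gripper's body presses on something with over 40 N, if the wrist force passes 120 N, or if a joint passes its speed limit or range.

## Robot

A 6-joint arm with a two-finger parallel gripper is mounted at the origin on a cart in front of the work surface, level with it; the furniture and walls round the work are solid. World frame = base frame: x ahead of the robot, y to its left, z up, the work surface at z = 0. Lengths are in m, angles in rad, forces in N, time in s.
With the tool pointing down it reaches from about 0.35 to 0.775 m from the base axis. Payload 7.3 kg.
Tool frame: the origin (TCP) lies at the very end of the fingers, on their centre line; the grasp point (between the pads) lies 19 mm behind it; z points along the fingers, y is the line along which they close (so a half turn about z gives the same grasp; the last joint's range is limited). The gripper opens to 92 mm and grips with 3 to 60 N. Pads are 19 mm wide; open, the fingers measure 130 mm over their backs; the gripper's body (75 mm by 190 mm) begins 47 mm behind the grasp point.
Start: joints at [-1.314, 0.342, 1.524, -0, 1.275, -0.146], TCP at [0.206, -0.483, 0.203] pointing down, gripper open.
Joint ranges: [-2.53, 2.53], [-0.77, 2.02], [0.04, 2.7], [-1, 4.14], [0.28, 2.66], [-3.11, 3.11]. Speed limits (rad/s): [2.57, 2.57, 3.14, 3.14, 3.14, 3.14].

## Interface

Orientations are given as [roll, pitch, yaw] about the fixed x, y, z axes, in that order (R = Rz(yaw) Ry(pitch) Rx(roll)).
In Python, from cell import robot gives the robot as it stands. The module is installed in compiled form; this text tells all that it offers.
- The arm moves only by the tool arm_command, never from a script. Its argument "moves" is a list of rows, each a list of 3 entries, a list of its own where there are three numbers: the shift along the tool's x, y, z in m, then the turn, a rotation vector about the tool's x, y, z in rad, then the finger opening in m, from 0 to 0.0918. In form: [[[dx, dy, dz], [ax, ay, az], claw], ...]. A call has exactly 5 rows; each row is the pose to reach, as a shift and turn from the pose commanded when the call began, along the tool's axes at that moment; what a row does not reach only later rows make up. A row lasts 1/10 s, in which the tool goes at most 50 mm and 8.59 degrees, less where a joint would pass 70% of its speed; a pose out of reach is approached as far as the arm can. A call with a gripper value outside its range is refused whole. The fingers move at their own pace and stop on an object; "squeeze" is the grip in N (left out, the last holds). Time passes only in rows, so rows that repeat a pose let the fingers close, or fill a call up. It gives the time, the measured TCP pose, the force, the opening and the grip force at its end, in the units of the state.
- robot.observe(): the state, without advancing time (a new reading comes with each control period).
- robot.read_camera(name): name is "scene" or "top"; returns the picture (400x640x3 uint8, red, green, blue); there is no depth.
- robot.camera_model(name): a dict with "fx", "fy", "cx", "cy" (pixels), "R" (3x3) and "t" (3): a world point X has camera coordinates R X + t. Camera axes: x right, y down, z forward; pixel columns grow to the right and rows downward; lengths in m; the calibration is good to about 2 mm. A picture is of the moment at which its call begins. camera_model takes no time and is no camera call.
- robot.hand_in(): hands the job in; it is judged then, once.
The state is a dict: "time": time; "qpos": joint angles; "qvel": joint speeds; "joint_efforts": joint torques, N m; "tool_pos": TCP position; "tool_rot": TCP orientation; "contact_force": force on the tool from outside, world axes, zero at the start; "torque": the same for the moment, N m; "opening": finger opening in m; "grip_force": force on a finger pad.
Only numpy, scipy, OpenCV 4.12 (cv2) and the standard library are available. Lean on these libraries where they do the work, as an engineer would, in place of code of your own. Each camera call takes 0.05 s, during which the arm holds its last target. There are 200 camera calls.

## Working session

There is one attempt and no reset: what is moved stays moved. The work goes in short steps, Python scripts to look and compute and a tool call to move; the robot and the scene stay as the last step left them, time stands still between calls to the robot, and variables do not carry over. Pictures are saved under pics/ and viewed, at most 10 in all, crops included, and the job is handed in when it is done.

Besides the shell and the picture viewer there is one more tool, called after "Call:" by a JSON object that holds its "api" and its "payload". arm_command: Moves the arm, as the interface text tells. Its arguments: {"type":"object","properties":{"moves":{"type":"array"},"squeeze":{"type":"number"}},"required":["moves"]}

```bash
mkdir -p pics
python3 - <<'E'
from cell import robot
import cv2,numpy as np
for n in("scene","top"):
    im=robot.read_camera(n); cv2.imwrite(f"pics/{n}0.png",im[:,:,::-1])
    m=robot.camera_model(n); print(n,{k:np.round(v,4).tolist() for k,v in m.items()})
print(robot.observe())
E
```

```text
scene {'fx': 508.9343, 'fy': 508.9343, 'cx': 317.6629, 'cy': 197.107, 'R': [[-0.4632, -0.8861, -0.0184], [-0.5177, 0.2874, -0.8059], [0.7193, -0.3637, -0.5918]], 't': [0.2788, 0.3301, 1.4069]}
top {'fx': 438.3472, 'fy': 438.3472, 'cx': 320.3039, 'cy': 198.7153, 'R': [[0.0214, -0.9998, 0.0012], [-0.9865, -0.0213, -0.1621], [0.1621, 0.0023, -0.9868]], 't': [0.0431, 0.4964, 1.4961]}
{'time': 0.1, 'qpos': array([-1.31404182e+00,  3.42680761e-01,  1.52490443e+00, -8.58665456e-06,
        1.27539990e+00, -1.45986991e-01]), 'qvel': array([ 3.73440887e-04, -1.45265755e-04, -4.29635925e-03,  2.06439096e-03,
        3.73101485e-04,  6.11752108e-05]), 'joint_efforts': array([ 1.21259967e-03, -4.32006848e+01, -2.44693476e+01,  7.18639302e-02,
        5.26133215e-02, -4.95519964e-05]), 'tool_pos': array([ 0.20569403, -0.48260486,  0.20250605]), 'tool_rot': array([-3.14021383e+00, -1.94432437e-04,  4.02743869e-01]), 'contact_force': array([ 1.16740136, -0.058842  ,  0.01025542]), 'torque': array([-0.00180023,  0.01008877, -0.01847787]), 'grip_force': 0.0, 'opening': 0.09164223209147829}
```

View pics/scene0.png

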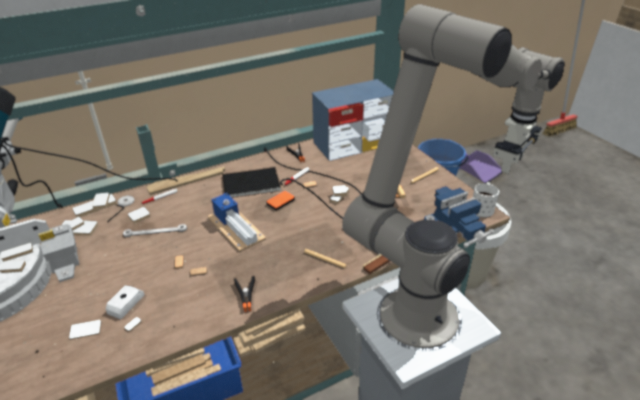

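View pics/top0.png

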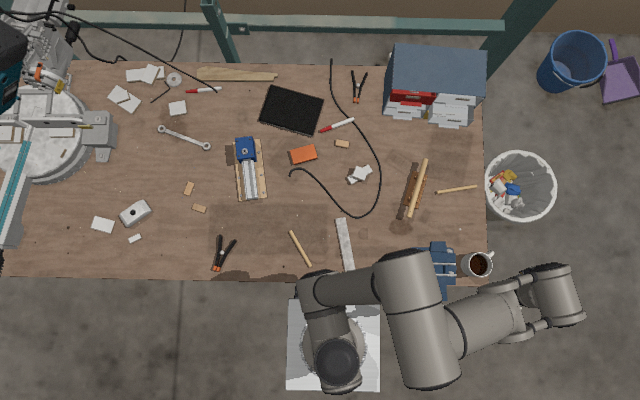

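The top view shows the big dowel in its rest from about (425,160) to (411,216). The jig runs from its open end at about (250,200) to the blue head at (245,150). Smaller look-alike dowels lie at (300,248) and (457,189). In the scene view the arm hides the rest, and the jig is at about (235,222).

```bash
cat > h.py <<'E'
from cell import robot
import cv2,numpy as np
def ray(n,p):
    m=robot.camera_model(n);R=np.array(m["R"]);t=np.array(m["t"])
    d=R.T@np.array([(p[0]-m["cx"])/m["fx"],(p[1]-m["cy"])/m["fy"],1]);return -R.T@t,d
def onz(n,p,z):
    c,d=ray(n,p);return c+d*(z-c[2])/d[2]
def proj(n,X):
    m=robot.camera_model(n);q=np.array(m["R"])@X+np.array(m["t"]);return np.array([m["fx"]*q[0]/q[2]+m["cx"],m["fy"]*q[1]/q[2]+m["cy"]])
def two(p,q):
    a,d=ray("top",p);b,e=ray("scene",q);s=np.linalg.lstsq(np.c_[d,-e],b-a,rcond=None)[0]
    return (a+s[0]*d+b+s[1]*e)/2,np.linalg.norm(a+s[0]*d-b-s[1]*e)
E
python3 - <<'E'
from h import *
t=cv2.imread("pics/top0.png");s=cv2.imread("pics/scene0.png")
def big(im,x,y,w,h,k): return cv2.resize(im[y:y+h,x:x+w],None,fx=k,fy=k,interpolation=cv2.INTER_CUBIC)
a=big(t,390,145,70,85,5);b=big(t,215,125,70,85,5)
cv2.imwrite("pics/c0.png",np.hstack([a,b]))
cv2.imwrite("pics/c1.png",big(s,190,180,100,80,6))
for p in[(425,160),(411,216)]:print(onz("top",p,.05))
for p in[(250,200),(245,150)]:print(onz("top",p,.05))
E
```

```text
[ 0.64048626 -0.31341187  0.05      ]
[ 0.43995506 -0.26148203  0.05      ]
[0.48400224 0.29830431 0.05      ]
[0.66314388 0.32454233 0.05      ]
```

View pics/c0.png

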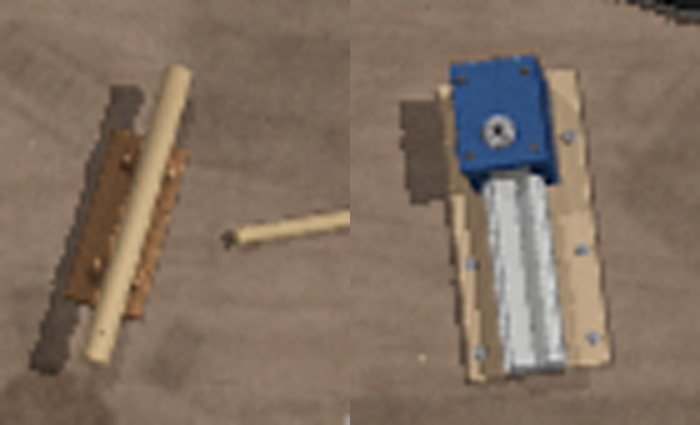

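View pics/c1.png

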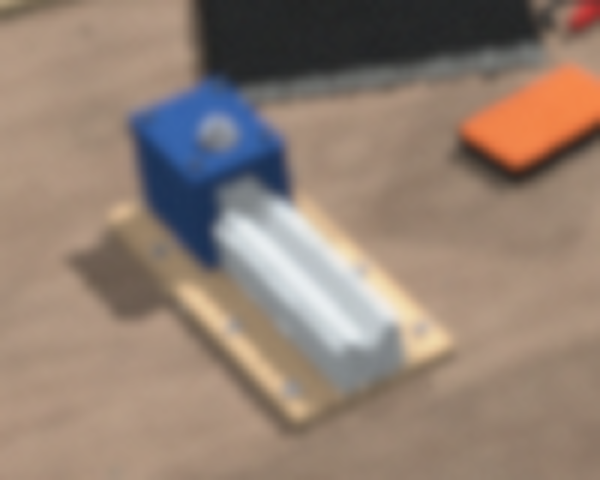

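The crops show the dowel's ends at about (425.6,159) and (409.6,216.6) in the top view. The groove's open end is at about (251.8,199.4), the mouth at about (247.8,160.6), and the bush at about (244.6,151.2). In the scene crop, the groove's open end is at about (250,240) and the bush at about (226,202).

```bash
cat >> h.py <<'E'
def blob(im,lo,hi,box):
    h=cv2.cvtColor(im,cv2.COLOR_BGR2HSV);m=cv2.inRange(h,lo,hi);z=np.zeros_like(m);x,y,w,hh=box;z[y:y+hh,x:x+w]=m[y:y+hh,x:x+w]
    n,l,st,c=cv2.connectedComponentsWithStats(z);i=1+np.argmax(st[1:,4]);return (l==i).astype(np.uint8)
def axis(m):
    r=cv2.minAreaRect(np.argwhere(m)[:,::-1].astype(np.float32));b=cv2.boxPoints(r)
    s=sorted([(b[i]+b[(i+1)%4])/2 for i in range(4)],key=lambda p:-np.hypot(*(p-r[0])));return np.array(sorted(s[:2],key=lambda p:-p[1])),r
E
python3 - <<'E'
from h import *
t=cv2.imread("pics/top0.png");s=cv2.imread("pics/scene0.png")
h=cv2.cvtColor(t,cv2.COLOR_BGR2HSV)
for p in[(417,188),(410,190),(251,180),(259,190),(440,190)]:print(p,h[p[1],p[0]])
m=blob(t,(12,60,150),(30,180,255),(395,145,45,85));a,r=axis(m);print("dowel",a,r)
e=[onz("top",p,.04) for p in a];print(e,np.linalg.norm(e[1]-e[0]),"yaw",np.arctan2(*(e[1]-e[0])[1::-1]))
m=blob(t,(0,0,120),(179,40,255),(235,155,35,50));a,r=axis(m);print("chan",a,r)
e=[onz("top",p,.049) for p in a];print(e,np.linalg.norm(e[1]-e[0]),"yaw",np.arctan2(*(e[1]-e[0])[1::-1]))
for z in(.08,.09):print("bush",onz("top",(244.6,151.2),z),two((244.6,151.2),(226,202)))
m=blob(t,(100,100,60),(130,255,255),(230,130,40,40));a,r=axis(m);print("head",a,r,onz("top",r[0],.08))
# open end of groove, middle, two view
print("open",two((251.8,199.4),(250.3,239)))
E
```

```text
(417, 188) [ 18  84 198]
(410, 190) [ 14 140  95]
(251, 180) [  0   4 140]
(259, 190) [ 16  80 163]
(440, 190) [ 17  89 174]
dowel [[410.5086  216.85342]
 [427.893   158.56458]] ((419.2008056640625, 187.70899963378906), (7.783985137939453, 60.826045989990234), 16.606979370117188)
[array([ 0.43820848, -0.26180256,  0.04      ]), array([ 0.64858576, -0.32621999,  0.04      ])] 0.22001864201775387 yaw -0.29713474668191625
chan [[251.5802  197.93175]
 [247.15698 160.33449]] ((249.36859130859375, 179.13311767578125), (37.856563568115234, 12.969378471374512), 83.2901611328125)
[array([0.49157635, 0.29330832, 0.049     ]), array([0.62589701, 0.31524488, 0.049     ])] 0.136100157060902 yaw 0.16188574147315649
bush [0.65051275 0.32025875 0.08      ] (array([0.64915504, 0.31971084, 0.08608196]), np.float64(0.00123434798108555))
bush [0.6477755  0.31843035 0.09      ] (array([0.64915504, 0.31971084, 0.08608196]), np.float64(0.00123434798108555))
head [[246.60367 161.93294]
 [243.78659 136.57927]] ((245.19512939453125, 149.256103515625), (25.509687423706055, 18.442068099975586), 83.6598129272461) [0.65752725 0.31853415 0.08      ]
open (array([0.49043552, 0.29768956, 0.03347052]), np.float64(0.0064224684273236484))
```

```bash
cat >> h.py <<'E'
def line(m,it=0):
    # midpoints of each image row, straight fit x(y)
    ys=np.unique(np.argwhere(m)[:,0])[3:-3];xs=np.array([np.flatnonzero(m[y])[[0,-1]].mean() for y in ys])
    k=np.polyfit(ys,xs,1);r=xs-np.polyval(k,ys);g=abs(r)<1;return np.polyfit(ys[g],xs[g],1),r.std()
def delta(X,yaw):
    o=robot.observe();w=np.array(X)-o["tool_pos"];c,s=np.cos(o["tool_rot"][2]),np.sin(o["tool_rot"][2])
    # tool down: x=(c,s), y=(s,-c), z=-1
    return np.round([c*w[0]+s*w[1],s*w[0]-c*w[1],-w[2]],4),"az",round(float(-(yaw-o["tool_rot"][2])),4)
E
python3 - <<'E'
from h import *
t=cv2.imread("pics/top0.png")
for n,a,b,box,z in[("dowel",(12,60,150),(30,180,255),(395,145,45,85),.045),("chan",(0,0,120),(179,40,255),(235,155,35,50),.049)]:
    m=blob(t,a,b,box);k,r=line(m);ys=np.argwhere(m)[:,0];y0,y1=ys.max()+.5,ys.min()-.5
    e=[onz("top",(np.polyval(k,y),y),z) for y in(y0,y1)];print(n,k,r,y0,y1,np.round(e,4).tolist(),np.linalg.norm(e[1]-e[0]),"yaw",np.arctan2(*(e[1]-e[0])[1::-1]))
    for y in range(int(y1)+2,int(y0),8):print(y,np.flatnonzero(m[y])[[0,-1]],end=" ")
for z in(0,.1,.15):print("vise",onz("top",(418,245),z),onz("top",(455,245),z))
print(delta((.458,-.268,.30),-.297))
E
```

```text
dowel [-2.95685263e-01  4.73109930e+02] 0.4916369010515116 217.5 157.5 [[0.4352, -0.2548, 0.045], [0.651, -0.3202, 0.045]] 0.2255593297087754 yaw -0.29432944300852243
159 [424 427] 167 [422 425] 175 [420 423] 183 [417 421] 191 [415 418] 199 [412 418] 207 [410 414] 215 [407 411] chan [1.09959893e-01 2.29756573e+02] 0.22710183711902937 198.5 159.5 [[0.4896, 0.2932, 0.049], [0.6289, 0.3149, 0.049]] 0.14104886784323295 yaw 0.15446565519949218
161 [243 253] 169 [242 254] 177 [243 255] 185 [244 256] 193 [245 257] vise [ 0.34353711 -0.29533911  0.        ] [ 0.34634468 -0.42628688  0.        ]
vise [ 0.33729006 -0.27314009  0.1       ] [ 0.33991729 -0.39567634  0.1       ]
vise [ 0.33416654 -0.26204058  0.15      ] [ 0.3367036  -0.38037106  0.15      ]
(array([ 0.3162, -0.0985, -0.0975]), 'az', 0.6997)
```

Call:
{"api": "arm_command", "payload": {"moves": [[[0.01,0,-0.05],[0,0,0.1],0.0918],[[0.05,-0.015,-0.097],[0,0,0.23],0.0918],[[0.1,-0.03,-0.097],[0,0,0.36],0.0918],[[0.145,-0.045,-0.097],[0,0,0.48],0.0918],[[0.19,-0.06,-0.097],[0,0,0.6],0.0918]]}}

```text
time: 0.6
tool_pos: [0.3522, -0.3574, 0.3005]
tool_rot: [3.141, -0.001, -0.203]
contact_force: [0.5, -0.6, 0.3]
opening: 0.092
grip_force: 0.0
```

Run:
```python
from h import *
print(delta((.458,-.268,.20),-.295),robot.observe()["tool_pos"])
for n in("scene","top"):cv2.imwrite(f"pics/{n}1.png",robot.read_camera(n)[:,:,::-1])
s=cv2.imread("pics/scene1.png");x,y,w,h=300,210,170,110
cv2.imwrite("pics/c2.png",cv2.resize(s[y:y+h,x:x+w],None,fx=4,fy=4,interpolation=cv2.INTER_CUBIC))
for d in(-.11,.11):print(proj("scene",np.array([.543+d*.957,-.289-d*.29,.04])))
```

```text
(array([ 0.0856, -0.1089,  0.1005]), 'az', 0.0919) [ 0.35218306 -0.35735628  0.3004578 ]
[403.76973206 196.35580451]
[385.51114909 163.46433967]
```

View pics/c2.png

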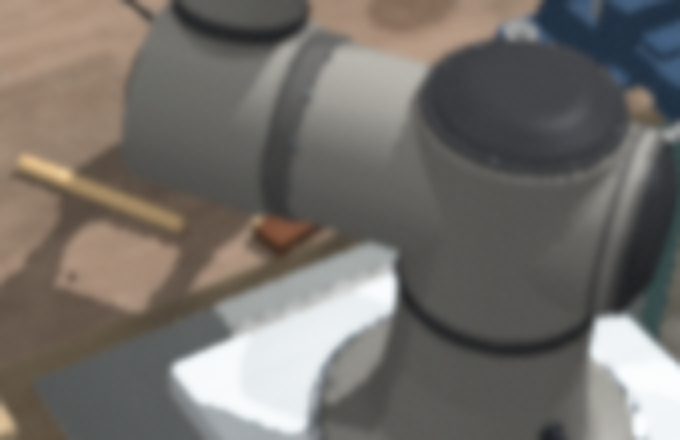

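The wrist and shoulder fill this crop (the red-brown thing at scene (372,268) is a box). The dowel should project to about (385–404,163–196), above the crop, so I'll look there from the hover pose.

Call:
{"api": "arm_command", "payload": {"moves": [[[0.025,-0.035,0],[0,0,0.09],0.0918],[[0.05,-0.07,0.02],[0,0,0.09],0.0918],[[0.086,-0.109,0.05],[0,0,0.09],0.0918],[[0.086,-0.109,0.1],[0,0,0.09],0.0918],[[0.086,-0.109,0.1],[0,0,0.09],0.0918]]}}

```text
time: 1.2
tool_pos: [0.4546, -0.2658, 0.1946]
tool_rot: [-3.138, 0.011, -0.284]
contact_force: [-1.2, 0.3, -0.5]
opening: 0.0922
grip_force: 0.0
```

Run:
```python
from h import *
for n in("scene","top"):cv2.imwrite(f"pics/{n}2.png",robot.read_camera(n)[:,:,::-1])
f=lambda im,x,y,w,h:cv2.resize(im[y:y+h,x:x+w],(400,400),interpolation=cv2.INTER_CUBIC)
cv2.imwrite("pics/c3.png",np.hstack([f(cv2.imread("pics/scene1.png"),355,135,80,80),f(cv2.imread("pics/top2.png"),380,140,80,80)]))
```

```text
(no output)
```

View pics/c3.png

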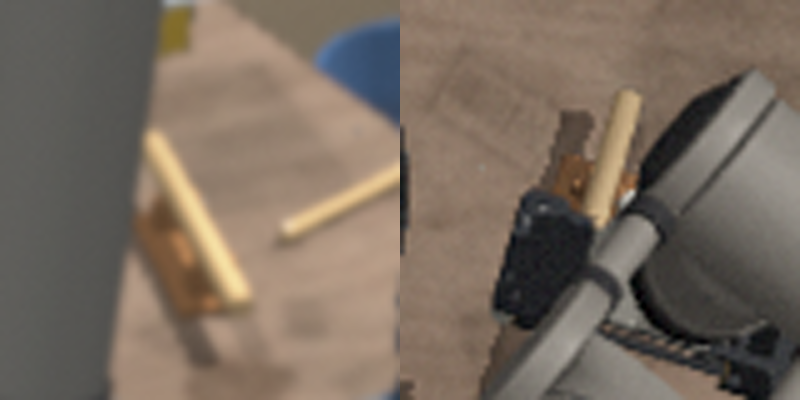

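Run:
```python
from h import *
print("2view near end",two((409.6,216.6),(403.2,195.3)),"far",two((425.6,159),(385.3,162.3)))
e=[onz("top",(np.polyval([-.2957,473.3],y),y),.042) for y in(217.5,158)];d=e[1]-e[0];c=(e[0]+e[1])/2;u=d/np.linalg.norm(d)
g=c-.09*u;print(c,u,g,np.arctan2(u[1],u[0]));print(robot.observe()["tool_pos"],delta((g[0],g[1],.023),-.294))
```

```text
2view near end (array([ 0.43922837, -0.25685977,  0.04375839]), np.float64(0.002440033686853341)) far (array([ 0.64423044, -0.3161419 ,  0.04902608]), np.float64(0.0007317444682459819))
[ 0.54279907 -0.28857672  0.042     ] [ 0.95697488 -0.29017077  0.        ] [ 0.45667133 -0.26246135  0.042     ] -0.29440528391743737
[ 0.45576421 -0.26872337  0.19926636] (array([-0.0009, -0.0063,  0.1763]), 'az', 0.0074)
```

The two views agree: the dowel's axis is about 42–49 mm high (40 mm expected) and its length fits, so I'll descend.

Call:
{"api": "arm_command", "payload": {"moves": [[[0,-0.006,0.04],[0,0,0.0],0.0918],[[0,-0.006,0.08],[0,0,0.0],0.0918],[[0,-0.006,0.12],[0,0,0.0],0.0918],[[0,-0.006,0.15],[0,0,0.0],0.0918],[[0,-0.006,0.176],[0,0,0.0],0.0918]]}}

```text
time: 1.8
tool_pos: [0.4589, -0.2654, 0.025]
tool_rot: [3.14, -0.003, -0.289]
contact_force: [1.0, 0.3, 0.3]
opening: 0.0914
grip_force: 0.0
```

Call:
{"api": "arm_command", "payload": {"moves": [[[0,0,0],[0,0,0],0.05],[[0,0,0],[0,0,0],0.03],[[0,0,0],[0,0,0],0.03],[[0,0,0],[0,0,0],0.03],[[0,0,0],[0,0,0],0.026]], "squeeze": 5}}

```text
time: 2.3
tool_pos: [0.4591, -0.2634, 0.0254]
tool_rot: [3.141, -0.002, -0.287]
contact_force: [-0.8, -0.6, 0.6]
opening: 0.0563
grip_force: 0.0
```

Call:
{"api": "arm_command", "payload": {"moves": [[[0,0,0],[0,0,0],0.01],[[0,0,0],[0,0,0],0.01],[[0,0,0],[0,0,0],0.01],[[0,0,0],[0,0,0],0.01],[[0,0,0],[0,0,0],0.01]], "squeeze": 5}}

```text
time: 2.8
tool_pos: [0.4585, -0.2627, 0.024]
tool_rot: [-3.141, 0.0, -0.287]
contact_force: [-0.1, 0.9, 1.2]
opening: 0.0163
grip_force: 0.8
```

Call:
{"api": "arm_command", "payload": {"moves": [[[0,0,0],[0,0,0],0.01],[[0,0,0],[0,0,0],0.01],[[0,0,0],[0,0,0],0.01],[[0,0,0],[0,0,0],0.01],[[0,0,0],[0,0,0],0.01]]}}

```text
time: 3.3
tool_pos: [0.4584, -0.2627, 0.024]
tool_rot: [-3.142, 0.0, -0.287]
contact_force: [-2.0, 1.5, 1.0]
opening: 0.0099
grip_force: 1.3
```

Run:
```python
from h import *
for n in("scene","top"):cv2.imwrite(f"pics/{n}3.png",robot.read_camera(n)[:,:,::-1])
f=lambda im,x,y,w,h:cv2.resize(im[y:y+h,x:x+w],(400,400),interpolation=cv2.INTER_CUBIC)
cv2.imwrite("pics/c4.png",np.hstack([f(cv2.imread("pics/scene3.png"),350,125,100,100),f(cv2.imread("pics/top3.png"),370,140,100,100)]))
```

```text
(no output)
```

View pics/c4.png

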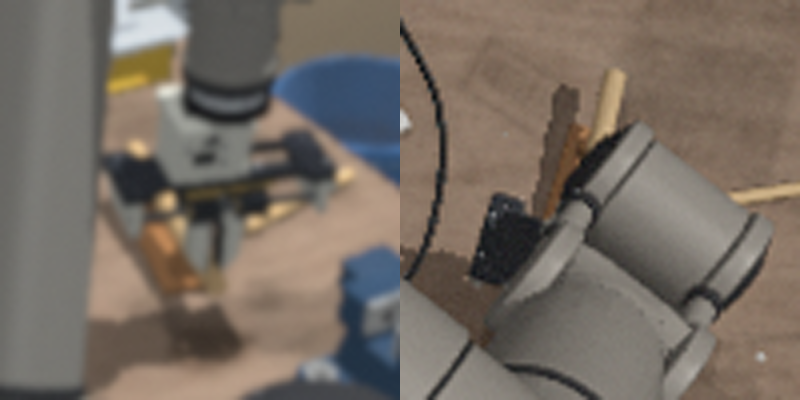

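The fingers have closed to 10 mm, so the dowel isn't properly between the pads. In the top view its far end now sits at about (422,160), shifted slightly left. I'll open, go up and look again.

Call:
{"api": "arm_command", "payload": {"moves": [[[0,0,0],[0,0,0],0.03],[[0,0,0],[0,0,0],0.05],[[0,0,0],[0,0,0],0.07],[[0,0,0],[0,0,0],0.0918],[[0,0,0],[0,0,0],0.0918]]}}

```text
time: 3.9
tool_pos: [0.4586, -0.2629, 0.0241]
tool_rot: [3.141, -0.0, -0.287]
contact_force: [1.1, 0.4, 0.1]
opening: 0.0454
grip_force: 0.0
```

Call:
{"api": "arm_command", "payload": {"moves": [[[0,0,0],[0,0,0],0.0918],[[0,0,0],[0,0,0],0.0918],[[0,0,0],[0,0,0],0.0918],[[0,0,0],[0,0,0],0.0918],[[0,0,0],[0,0,0],0.0918]]}}

```text
time: 4.4
tool_pos: [0.4585, -0.2628, 0.0241]
tool_rot: [3.142, -0.0, -0.287]
contact_force: [0.1, -0.0, 0.6]
opening: 0.0857
grip_force: 0.0
```

Call:
{"api": "arm_command", "payload": {"moves": [[[0,0,-0.04],[0,0,0],0.0918],[[0,0,-0.09],[0,0,0],0.0918],[[-0.03,0,-0.13],[0,0,0],0.0918],[[-0.06,0,-0.17],[0,0,0],0.0918],[[-0.1,0,-0.2],[0,0,0],0.0918]]}}

```text
time: 4.9
tool_pos: [0.3625, -0.2347, 0.2264]
tool_rot: [3.14, -0.003, -0.287]
contact_force: [0.7, -0.5, 0.4]
opening: 0.0916
grip_force: 0.0
```

Run:
```python
from h import *
for n in("scene","top"):cv2.imwrite(f"pics/{n}4.png",robot.read_camera(n)[:,:,::-1])
f=lambda im,x,y,w,h:cv2.resize(im[y:y+h,x:x+w],(400,400),interpolation=cv2.INTER_CUBIC)
cv2.imwrite("pics/c5.png",np.hstack([f(cv2.imread("pics/scene4.png"),340,135,100,100),f(cv2.imread("pics/top4.png"),370,140,100,100)]))
```

```text
(no output)
```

View pics/c5.png

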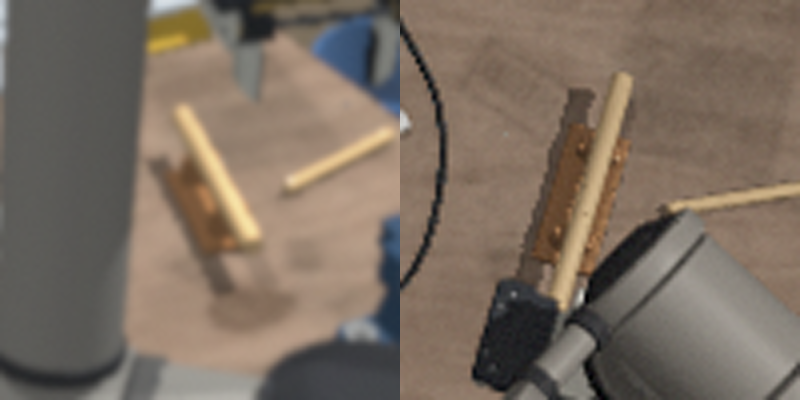

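The dowel has dropped back into its rest. In the top view its far end is at (426,159) and the axis passes about (416,190). I'll check the calibration on a fingertip, seen in the scene view at about (404.5,158.7), and compare the dowel's lines before, during and after the grip.

Run:
```python
from h import *
o=robot.observe();p=o["tool_pos"];c,s=np.cos(o["tool_rot"][2]),np.sin(o["tool_rot"][2]);print(p)
for d in(-.046,-.065,.046,.065):print(d,proj("scene",p+d*np.array([s,-c,0])))
for i in(0,3,4):
    t=cv2.imread(f"pics/top{i}.png");h=cv2.cvtColor(t,cv2.COLOR_BGR2HSV)
    for y in(160,165,170,180,190,200):
        print(i,y,[(int(x),int(h[y,x,0]),int(h[y,x,1]),int(h[y,x,2])) for x in range(405,432) if h[y,x,2]>140 and h[y,x,1]>65])
    if i==0: print("grip line")
```

```text
[ 0.36107264 -0.23436973  0.22833038]
-0.046 [402.97344537 164.7766736 ]
-0.065 [397.21670969 165.49476838]
0.046 [430.57271178 161.33394319]
0.065 [436.21633035 160.62995864]
0 160 [(424, 18, 91, 169), (425, 18, 87, 184), (426, 18, 84, 195), (427, 18, 88, 189)]
0 165 [(419, 13, 71, 144), (422, 18, 98, 151), (423, 18, 92, 170), (424, 18, 85, 187), (425, 18, 86, 195), (426, 19, 83, 188)]
0 170 [(417, 13, 68, 143), (421, 17, 94, 160), (422, 18, 90, 178), (423, 17, 84, 194), (424, 18, 86, 193), (425, 16, 90, 142)]
0 180 [(418, 17, 92, 163), (419, 18, 90, 184), (420, 18, 84, 201), (421, 18, 86, 195)]
0 190 [(415, 18, 90, 168), (416, 18, 87, 190), (417, 19, 82, 205), (418, 19, 86, 198), (419, 18, 96, 170), (422, 13, 124, 142)]
0 200 [(412, 18, 90, 172), (413, 18, 87, 196), (414, 18, 82, 208), (415, 18, 84, 197), (416, 18, 96, 168), (418, 14, 124, 160), (419, 14, 133, 144), (421, 12, 67, 141), (429, 13, 68, 142)]
grip line
3 160 [(422, 18, 94, 171), (423, 18, 89, 186), (424, 18, 85, 197), (425, 18, 88, 188)]
3 165 [(415, 12, 69, 145), (416, 13, 69, 141), (420, 17, 97, 145), (421, 17, 90, 1
[... 224 characters left out ...]
 [(424, 18, 92, 171), (425, 18, 87, 188), (426, 17, 85, 197), (427, 18, 86, 187)]
4 165 [(419, 13, 68, 142), (422, 18, 95, 155), (423, 17, 89, 178), (424, 18, 86, 186), (425, 18, 87, 194), (426, 18, 92, 181)]
4 170 [(417, 14, 66, 144), (421, 18, 92, 161), (422, 18, 90, 181), (423, 18, 84, 197), (424, 18, 87, 191)]
4 180 [(418, 18, 90, 164), (419, 18, 86, 186), (420, 18, 85, 201), (421, 18, 86, 195)]
4 190 [(415, 18, 94, 163), (416, 18, 87, 190), (417, 18, 84, 206), (418, 18, 84, 198), (419, 17, 98, 166), (422, 13, 125, 145)]
4 200 [(412, 17, 92, 169), (413, 18, 89, 194), (414, 18, 80, 210), (415, 18, 83, 197), (416, 17, 97, 168), (417, 14, 128, 141), (418, 14, 127, 161), (419, 14, 129, 148)]
```

Run:
```python
from h import *
a=cv2.imread("pics/scene4.png").astype(int);b=cv2.imread("pics/scene1.png").astype(int)
d=np.abs(a-b).sum(2)
for x in range(392,446,3):
    ys=[y for y in range(130,215) if d[y,x]>45];print(x,ys[-1:] , [a[y,x].tolist() for y in ys[-3:]])
o=robot.observe();p=np.array([.3625,-.2347,.2264]);s,c=np.sin(-.287),np.cos(-.287)
for dy in(-.05,.05):
  for dz in(0,.01,.02,.03):print(dy,dz,proj("scene",p+dy*np.array([s,-c,0])+[0,0,dz]))
```

```text
392 [139] [[105, 110, 110], [109, 117, 118], [105, 117, 121]]
395 [145] [[109, 115, 117], [117, 125, 129], [122, 132, 142]]
398 [149] [[109, 116, 118], [111, 121, 126], [112, 122, 129]]
401 [148] [[95, 98, 97], [115, 119, 118], [121, 126, 125]]
404 [159] [[106, 114, 120], [104, 113, 120], [103, 113, 123]]
407 [145] [[45, 47, 51], [65, 72, 82], [95, 109, 127]]
410 [142] [[68, 72, 76], [68, 73, 78], [82, 94, 107]]
413 [141] [[79, 89, 96], [74, 78, 82], [79, 89, 96]]
416 [141] [[67, 71, 74], [67, 69, 71], [78, 87, 94]]
419 [141] [[70, 74, 77], [66, 71, 75], [77, 88, 96]]
422 [140] [[71, 78, 84], [69, 72, 74], [86, 89, 91]]
425 [140] [[69, 71, 73], [74, 67, 63], [98, 83, 73]]
428 [140] [[80, 78, 77], [96, 79, 67], [112, 86, 66]]
431 [154] [[69, 52, 39], [69, 52, 40], [70, 53, 40]]
434 [155] [[103, 107, 106], [102, 105, 103], [98, 96, 93]]
437 [154] [[113, 114, 110], [111, 104, 99], [105, 92, 82]]
440 [144] [[100, 91, 84], [110, 96, 87], [111, 95, 84]]
443 [141] [[40, 34, 30], [60, 45, 35], [85, 61, 44]]
-0.05 0 [401.54317996 165.20883247]
-0.05 0.01 [401.79399786 162.53727241]
-0.05 0.02 [402.04667138 159.8459473 ]
-0.05 0.03 [402.30122121 157.13463698]
0.05 0 [431.49232791 161.45455043]
0.05 0.01 [431.85028653 158.7932247 ]
0.05 0.02 [432.21086962 156.11238677]
0.05 0.03 [432.57410615 153.41182127]
```

Open, both fingertips appear about 20 mm above the stated TCP. I'll close to 22 mm in the air and measure again.

Call:
{"api": "arm_command", "payload": {"moves": [[[0,0,0],[0,0,0],0.022],[[0,0,0],[0,0,0],0.022],[[0,0,0],[0,0,0],0.022],[[0,0,0],[0,0,0],0.022],[[0,0,0],[0,0,0],0.022]]}}

```text
time: 5.5
tool_pos: [0.3628, -0.2344, 0.2232]
tool_rot: [-3.141, 0.002, -0.287]
contact_force: [-0.1, 0.0, -0.0]
opening: 0.0566
grip_force: 0.0
```

Call:
{"api": "arm_command", "payload": {"moves": [[[0,0,0],[0,0,0],0.022],[[0,0,0],[0,0,0],0.022],[[0,0,0],[0,0,0],0.022],[[0,0,0],[0,0,0],0.022],[[0,0,0],[0,0,0],0.022]]}}

```text
time: 6.0
tool_pos: [0.3626, -0.2345, 0.2241]
tool_rot: [3.141, -0.0, -0.287]
contact_force: [-0.8, -0.7, -0.4]
opening: 0.0224
grip_force: 0.0
```

Run:
```python
from h import *
cv2.imwrite("pics/scene5.png",robot.read_camera("scene")[:,:,::-1]);o=robot.observe();p=o["tool_pos"];print(p,o["tool_rot"],o["opening"])
cv2.imwrite("pics/top5.png",robot.read_camera("top")[:,:,::-1])
a=cv2.imread("pics/scene5.png").astype(int);b=cv2.imread("pics/scene1.png").astype(int)
d=np.abs(a-b).sum(2)
for x in range(402,434,2):
    ys=[y for y in range(130,215) if d[y,x]>45];print(x,ys[-1:] , [a[y,x].tolist() for y in ys[-3:]])
s,c=np.sin(o["tool_rot"][2]),np.cos(o["tool_rot"][2])
for dy in(-.016,.016):
  for dz in(0,.01,.02):print(dy,dz,proj("scene",p+dy*np.array([s,-c,0])+[0,0,dz]))
x,y,w,h=345,100,110,80
cv2.imwrite("pics/c6.png",cv2.resize(a[y:y+h,x:x+w].astype(np.uint8),None,fx=6,fy=6,interpolation=cv2.INTER_CUBIC))
```

```text
[ 0.36262173 -0.23448142  0.22410982] [ 3.14149664e+00 -1.64596616e-04 -2.87257017e-01] 0.02216923425033305
402 [143] [[90, 98, 110], [82, 87, 95], [97, 109, 124]]
404 [143] [[86, 92, 101], [82, 87, 96], [103, 116, 133]]
406 [143] [[76, 78, 81], [85, 90, 101], [109, 122, 141]]
408 [144] [[80, 84, 88], [102, 111, 121], [118, 131, 147]]
410 [151] [[110, 116, 116], [109, 115, 114], [108, 114, 113]]
412 [154] [[121, 127, 126], [122, 126, 125], [122, 127, 126]]
414 [157] [[115, 121, 122], [114, 120, 121], [112, 119, 121]]
416 [155] [[119, 135, 155], [120, 136, 157], [119, 135, 156]]
418 [144] [[41, 39, 38], [58, 55, 53], [91, 84, 81]]
420 [157] [[92, 105, 124], [101, 117, 138], [114, 131, 154]]
422 [158] [[70, 74, 78], [84, 93, 101], [105, 119, 135]]
424 [157] [[112, 117, 117], [115, 122, 125], [122, 133, 142]]
426 [153] [[121, 126, 124], [121, 126, 124], [119, 123, 122]]
428 [152] [[109, 106, 101], [108, 99, 92], [110, 98, 88]]
430 [142] [[34, 34, 33], [38, 36, 34], [54, 49, 44]]
432 [142] [[34, 31, 28], [45, 36, 31], [68, 51, 39]]
-0.016 0 [411.64111827 164.53251485]
-0.016 0.01 [411.92802589 161.86892025]
-0.016 0.02 [412.21704781 159.18569689]
0.016 0 [421.2179313  163.33179248]
0.016 0.01 [421.53907192 160.67144885]
0.016 0.02 [421.86257231 157.99155689]
```

View pics/c6.png

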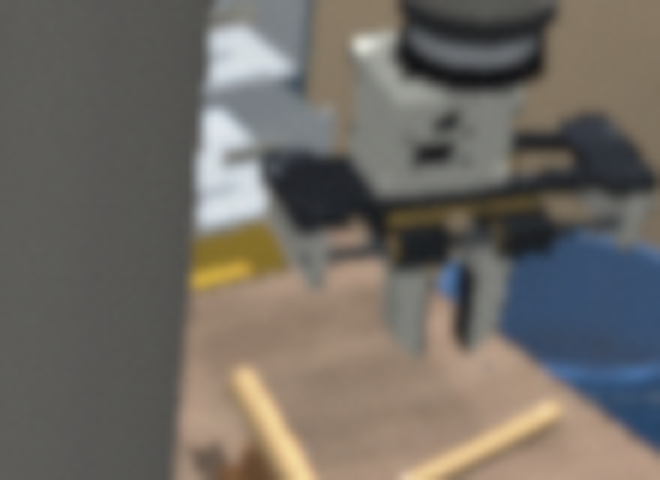

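With the fingers nearly closed the tips sit at about (418.3,158.3), against (416.5,164) predicted, so they really are about 20 mm higher than the reported TCP. The first grip only pinched the top of the dowel. Aiming for reported z ≈ 0.005 clears the bench whichever figure is right.

Run:
```python
from h import *
print(delta((.457,-.263,.1),-.294),delta((.457,-.263,.005),-.294))
```

```text
(array([0.0986, 0.0006, 0.1241]), 'az', 0.0068) (array([0.0986, 0.0006, 0.2191]), 'az', 0.0068)
```

Call:
{"api": "arm_command", "payload": {"moves": [[[0.03,0,0.02],[0,0,0.007],0.08],[[0.06,0,0.05],[0,0,0.007],0.08],[[0.085,0,0.075],[0,0,0.007],0.08],[[0.099,0,0.1],[0,0,0.007],0.08],[[0.099,0,0.12],[0,0,0.007],0.08]]}}

```text
time: 6.6
tool_pos: [0.4588, -0.2628, 0.1023]
tool_rot: [-3.141, 0.0, -0.294]
contact_force: [0.2, -0.7, -0.7]
opening: 0.0579
grip_force: 0.0
```

Call:
{"api": "arm_command", "payload": {"moves": [[[0,0,0.02],[0,0,0],0.08],[[0,0,0.04],[0,0,0],0.08],[[0,0,0.06],[0,0,0],0.08],[[0,0,0.08],[0,0,0],0.08],[[0,0,0.09],[0,0,0],0.08]]}}

```text
time: 7.1
tool_pos: [0.4568, -0.262, 0.0125]
tool_rot: [-3.141, 0.002, -0.294]
contact_force: [0.1, 0.5, 0.6]
opening: 0.0799
grip_force: 0.0
```

Call:
{"api": "arm_command", "payload": {"moves": [[[0,0,0.004],[0,0,0],0.06],[[0,0,0.004],[0,0,0],0.03],[[0,0,0.004],[0,0,0],0.01],[[0,0,0.004],[0,0,0],0.01],[[0,0,0.004],[0,0,0],0.01]], "squeeze": 15}}

```text
time: 7.6
tool_pos: [0.4579, -0.2628, 0.0108]
tool_rot: [3.141, -0.001, -0.294]
contact_force: [0.9, -0.3, 0.6]
opening: 0.0445
grip_force: 0.0
```

Call:
{"api": "arm_command", "payload": {"moves": [[[0,0,0],[0,0,0],0.01],[[0,0,0],[0,0,0],0.01],[[0,0,0],[0,0,0],0.01],[[0,0,0],[0,0,0],0.01],[[0,0,0],[0,0,0],0.01]]}}

```text
time: 8.1
tool_pos: [0.4573, -0.2619, 0.01]
tool_rot: [-3.141, 0.001, -0.294]
contact_force: [-0.5, 4.4, 2.7]
opening: 0.0197
grip_force: 15.0
```

Gripped at 19.7 mm and 15 N. Next I'll firm up the grip and lift.

Call:
{"api": "arm_command", "payload": {"moves": [[[0,0,0],[0,0,0],0.01],[[0,0,-0.01],[0,0,0],0.01],[[0,0,-0.03],[0,0,0],0.01],[[0,0,-0.06],[0,0,0],0.01],[[0,0,-0.1],[0,0,0],0.01]], "squeeze": 30}}

```text
time: 8.6
tool_pos: [0.4568, -0.2627, 0.1106]
tool_rot: [3.142, 0.002, -0.295]
contact_force: [0.5, -0.4, -1.1]
opening: 0.0192
grip_force: 29.9
```

Run:
```python
from h import *
o=robot.observe();print(o["tool_pos"],o["torque"],o["contact_force"],o["opening"])
for n in("scene","top"):cv2.imwrite(f"pics/{n}6.png",robot.read_camera(n)[:,:,::-1])
for n,box in(("top",(395,130,60,90)),("scene",(360,90,75,110))):
    t=cv2.imread(f"pics/{n}6.png");m=blob(t,(15,70,135),(24,180,255),box);a,r=axis(m);print(n,a,r,m.sum())
```

```text
[ 0.4567592  -0.26266065  0.11056665] [ 0.01806797  0.02727895 -0.0281368 ] [ 0.4568129  -0.38118227 -1.14998378] 0.01922386503281089
top [[429.6471  166.41177]
 [434.23535 148.05884]] ((431.94122314453125, 157.2353057861328), (5.3357834815979, 18.91777801513672), 14.03624439239502) 95
scene [[410.41522 181.7785 ]
 [434.9135  168.71277]] ((422.66436767578125, 175.24563598632812), (5.764706134796143, 27.764707565307617), 61.927513122558594) 143
```

Run:
```python
from h import *
u=np.array([.957,-.29,0]);c=np.array([.5428,-.2886,.14])
for z in(-.03,-.015,0,.015):
    e=c+.11*u+[0,0,z];print(z,proj("top",e),proj("scene",e))
print("near",proj("scene",c-.11*u),"axis mid",proj("top",c+.06*u))
t=cv2.cvtColor(cv2.imread("pics/scene6.png"),cv2.COLOR_BGR2HSV);m=cv2.inRange(t,(15,70,130),(24,180,255))
n,l,st,ce=cv2.connectedComponentsWithStats(m[90:220,350:450])
for i in range(1,n):
    if st[i,4]>15:print(st[i]+[350,90,0,0,0],ce[i]+[350,90])
t=cv2.cvtColor(cv2.imread("pics/top6.png"),cv2.COLOR_BGR2HSV)
for y in(146,148,150,154,158,162,166):print(y,[x for x in range(420,445) if t[y,x,2]>135 and t[y,x,1]>75])
```

```text
-0.03 [431.22066542 153.48325717] [386.57198946 147.87542324]
-0.015 [432.3374799  152.30836982] [386.81798929 144.43586902]
0 [433.47690327 151.10969795] [387.06627977 140.96428728]
0.015 [434.63962908 149.88651194] [387.31689302 137.46022859]
near [406.1085833  172.71634045] axis mid [429.4010915 164.9897228]
[382 137   9   6  39] [386.87179487 139.48717949]
[410 166  30  18 168] [424.69642857 174.4047619 ]
[403 171   7   6  24] [406.25       173.70833333]
146 []
148 [433]
150 [432, 433, 434, 435, 436]
154 [431, 432, 433, 434, 435]
158 [429, 430, 431, 432, 433, 434]
162 [428, 429, 430, 431, 432, 433]
166 [428]
```

Run:
```python
from h import *
t=cv2.imread("pics/top0.png").astype(np.float32)
for half in((0.01,.06),(.07,.125)):
  print(half)
  yaw=.158;u=np.array([np.cos(yaw),np.sin(yaw),0]);v=np.array([-u[1],u[0],0]);s=np.array([.4905,.2933,.049])
  for y in np.arange(-.034,.035,.002):
    P=[proj("top",s+u*x+v*y) for x in np.linspace(*half,25)]
    c=np.mean([cv2.getRectSubPix(t,(1,1),(float(p[0]),float(p[1])))[0,0] for p in P],0);print(round(y*1000),c.round().astype(int).tolist(),end="; ")
```

```text
(0.01, 0.06)
-34 [130, 160, 184]; -32 [124, 154, 178]; -30 [117, 146, 170]; -28 [114, 142, 166]; -26 [114, 142, 165]; -24 [117, 139, 158]; -22 [129, 139, 148]; -20 [157, 160, 162]; -18 [186, 187, 186]; -16 [192, 193, 193]; -14 [193, 194, 193]; -12 [181, 182, 181]; -10 [161, 162, 161]; -8 [147, 149, 148]; -6 [141, 143, 143]; -4 [138, 140, 140]; -2 [141, 142, 142]; 0 [156, 157, 157]; 2 [177, 179, 178]; 4 [188, 189, 189]; 6 [191, 192, 192]; 8 [192, 193, 193]; 10 [192, 194, 193]; 12 [190, 192, 191]; 14 [178, 179, 179]; 16 [164, 165, 164]; 18 [163, 164, 165]; 20 [148, 152, 156]; 22 [117, 128, 137]; 24 [96, 114, 130]; 26 [86, 108, 128]; 28 [84, 106, 127]; 30 [83, 104, 124]; 32 [82, 102, 121]; 34 [91, 109, 127]; (0.07, 0.125)
-34 [124, 153, 177]; -32 [121, 150, 174]; -30 [116, 145, 168]; -28 [112, 140, 164]; -26 [110, 137, 161]; -24 [114, 135, 154]; -22 [128, 139, 147]; -20 [156, 159, 161]; -18 [183, 184, 184]; -16 [190, 191, 190]; -14 [190, 191, 191]; -12 [179, 180, 180]; -10 [159, 160, 160]; -8 [145, 146, 146]; -6 [138, 139, 139]; -4 [135, 136, 136]; -2 [139, 140, 140]; 0 [155, 156, 156]; 2 [175, 177, 177]; 4 [185, 187, 187]; 6 [188, 189, 189]; 8 [189, 190, 190]; 10 [189, 191, 191]; 12 [188, 189, 189]; 14 [176, 177, 177]; 16 [161, 162, 162]; 18 [161, 162, 162]; 20 [145, 150, 154]; 22 [115, 126, 136]; 24 [94, 112, 128]; 26 [84, 106, 125]; 28 [83, 104, 125]; 30 [82, 103, 123]; 32 [80, 101, 120]; 34 [88, 107, 125];
```

The groove's axis is measured well: its V edges are 25 mm apart, as given. The dowel hangs level, so I'll carry it across.

Call:
{"api": "arm_command", "payload": {"moves": [[[-0.008,-0.02,-0.02],[0,0,0],0.01],[[-0.022,-0.055,-0.02],[0,0,0],0.01],[[-0.038,-0.095,-0.02],[0,0,0],0.01],[[-0.054,-0.135,-0.02],[0,0,0],0.01],[[-0.07,-0.175,-0.02],[0,0,0],0.01]]}}

```text
time: 9.2
tool_pos: [0.4411, -0.0738, 0.1302]
tool_rot: [3.141, -0.001, -0.295]
contact_force: [1.2, 0.8, -0.4]
opening: 0.0192
grip_force: 29.8
```

Call:
{"api": "arm_command", "payload": {"moves": [[[-0.016,-0.04,0],[0,0,-0.05],0.01],[[-0.032,-0.08,0],[0,0,-0.13],0.01],[[-0.048,-0.12,0],[0,0,-0.23],0.01],[[-0.064,-0.16,0],[0,0,-0.33],0.01],[[-0.08,-0.2,0],[0,0,-0.43],0.01]]}}

```text
time: 9.7
tool_pos: [0.4231, 0.141, 0.1304]
tool_rot: [3.141, -0.002, 0.139]
contact_force: [1.8, -1.8, 1.1]
opening: 0.0189
grip_force: 30.0
```

Run:
```python
from h import *
print(robot.observe()["tool_pos"],robot.observe()["tool_rot"],delta((.4067,.2818,.085),.158))
```

```text
[0.42306268 0.14103813 0.13044941] [ 3.14061858e+00 -2.02692175e-03  1.39181927e-01] (array([ 0.0033, -0.1417,  0.0454]), 'az', -0.0188)
```

Call:
{"api": "arm_command", "payload": {"moves": [[[0.003,-0.045,0],[0,0,-0.019],0.01],[[0.003,-0.09,0.01],[0,0,-0.019],0.01],[[0.003,-0.125,0.02],[0,0,-0.019],0.01],[[0.003,-0.142,0.035],[0,0,-0.019],0.01],[[0.003,-0.142,0.045],[0,0,-0.019],0.01]]}}

```text
time: 10.2
tool_pos: [0.4061, 0.2826, 0.0841]
tool_rot: [3.141, -0.0, 0.158]
contact_force: [-0.0, 0.1, -0.6]
opening: 0.0191
grip_force: 29.9
```

Call:
{"api": "arm_command", "payload": {"moves": [[[0,0,0],[0,0,0],0.01],[[0,0,0],[0,0,0],0.01],[[0,0,0],[0,0,0],0.01],[[0,0,0],[0,0,0],0.01],[[0,0,0],[0,0,0],0.01]]}}

```text
time: 10.7
tool_pos: [0.407, 0.2806, 0.0856]
tool_rot: [-3.141, -0.001, 0.154]
contact_force: [-0.6, -0.8, -0.4]
opening: 0.0189
grip_force: 29.9
```

Run:
```python
from h import *
o=robot.observe();print(o["tool_pos"],o["tool_rot"])
for n in("scene","top"):cv2.imwrite(f"pics/{n}7.png",robot.read_camera(n)[:,:,::-1])
dz=o["tool_pos"][2]+.0295
yaw=o["tool_rot"][2];u=np.array([np.cos(yaw),np.sin(yaw),0]);v=np.array([-u[1],u[0],0])
c=o["tool_pos"]*[1,1,0]+[0,0,dz]+.0896*u-.0008*v
print("expected c",c,"front",proj("top",c+.11*u),proj("scene",c+.11*u),"rear",proj("scene",c-.11*u))
for n,box in(("top",(230,130,50,100)),("scene",(200,190,110,100))):
    t=cv2.imread(f"pics/{n}7.png");m=blob(t,(15,70,130),(24,180,255),box);a,r=axis(m);print(n,a,r,m.sum())
t=cv2.cvtColor(cv2.imread("pics/top7.png"),cv2.COLOR_BGR2HSV)
for y in range(156,206,4):print(y,[x for x in range(235,270) if t[y,x,2]>135 and t[y,x,1]>70 and 14<t[y,x,0]<25],proj("top",c+.11*u+ -u*(y-160)*.0035).round(1))
a=cv2.imread("pics/scene7.png");b=cv2.imread("pics/top7.png")
f=lambda im,x,y,w,h:cv2.resize(im[y:y+h,x:x+w],(400,400),interpolation=cv2.INTER_CUBIC)
cv2.imwrite("pics/c7.png",np.hstack([f(a,195,180,100,100),f(b,205,130,100,100)]))
```

```text
[0.40699215 0.28058652 0.08555116] [-3.14140585e+00 -1.00863207e-03  1.53790756e-01]
expected c [0.4956572  0.29352136 0.11505116] front [245.09463274 161.70479801] [232.38303711 201.30163049] rear [268.09493386 236.22226375]
top [[262.43295 197.39635]
 [255.92075 138.78658]] ((259.1768493652344, 168.09146118164062), (58.97044372558594, 8.282365798950195), 83.6598129272461) 398
scene [[244.5 250.5]
 [208.5 214.5]] ((226.5, 232.5), (50.91168975830078, 8.485280990600586), 45.0) 329
156 [257, 258, 259, 260, 261] [244.7 157.7]
160 [257, 258, 259, 260, 261, 262] [245.1 161.7]
164 [236, 237, 244, 245, 246, 247, 248, 255, 256, 257, 258, 259, 260, 261, 262] [245.5 165.7]
168 [236, 237, 244, 245, 246, 247, 248, 255, 256, 257, 258, 259, 260, 261, 262, 263] [246.  169.7]
172 [236, 237, 238, 244, 245, 246, 247, 248, 249, 256, 257, 258, 259, 260, 261, 262, 263] [246.4 173.7]
176 [237, 245, 246, 247, 248, 249, 256, 257, 258, 259, 260, 261, 263, 264] [246.8 177.8]
180 [237, 238, 239, 245, 246, 247, 248, 249, 257, 258, 259, 260, 261, 262, 263, 264, 269] [247.3 181.8]
184 [238, 239, 249, 250, 257, 258, 259, 260, 261, 262, 263, 264, 265] [247.7 185.9]
188 [258, 259, 260, 261, 262, 263, 264] [248.2 190. ]
192 [258, 259, 260, 261, 265, 266] [248.6 194.1]
196 [259, 260, 261, 262, 263, 264, 265, 266] [249.  198.2]
200 [] [249.5 202.3]
204 [] [249.9 206.4]
```

Call:
{"api": "arm_command", "payload": {"moves": [[[0,-0.002,0.015],[0,0,-0.004],0.01],[[0,-0.002,0.03],[0,0,-0.004],0.01],[[0,-0.002,0.045],[0,0,-0.004],0.01],[[0,-0.002,0.053],[0,0,-0.004],0.01],[[0,-0.002,0.055],[0,0,-0.004],0.01]]}}

```text
time: 11.3
tool_pos: [0.4058, 0.2827, 0.0293]
tool_rot: [3.141, 0.001, 0.159]
contact_force: [-0.9, -0.4, -0.2]
opening: 0.0195
grip_force: 29.9
```

Call:
{"api": "arm_command", "payload": {"moves": [[[0,0,0.001],[0,0,0],0.01],[[0,0,0.003],[0,0,0],0.01],[[0,0,0.005],[0,0,0],0.01],[[0,0,0.006],[0,0,0],0.01],[[0,0,0.006],[0,0,0],0.01]]}}

```text
time: 11.8
tool_pos: [0.4062, 0.2829, 0.0241]
tool_rot: [3.142, -0.0, 0.159]
contact_force: [0.2, 0.3, -1.3]
opening: 0.0191
grip_force: 29.9
```

Run:
```python
from h import *
for i in range(4):
    o=robot.observe();print(o["tool_pos"],o["tool_rot"],o["contact_force"].round(2),o["torque"].round(3));robot.read_camera("top")
```

```text
[0.40621416 0.28294482 0.02407761] [ 3.14155361e+00 -1.37643369e-04  1.58753265e-01] [ 0.25  0.26 -1.31] [-0.025  0.065 -0.022]
[0.40623106 0.28295671 0.0241072 ] [ 3.14154891e+00 -1.21418913e-04  1.58808058e-01] [-0.49 -0.15 -0.12] [ 0.045  0.054 -0.008]
[0.40626244 0.28296282 0.02412397] [ 3.14154226e+00 -1.96238107e-04  1.58838025e-01] [ 0.96  0.36 -0.81] [0.058 0.092 0.007]
[0.40625258 0.28295434 0.02411889] [ 3.14154483e+00 -1.61263749e-04  1.58747887e-01] [ 0.63  0.3  -0.42] [0.028 0.08  0.068]
```

Call:
{"api": "arm_command", "payload": {"moves": [[[0,0,0.0005],[0,0,0],0.01],[[0,0,0.001],[0,0,0],0.01],[[0,0,0.0015],[0,0,0],0.01],[[0,0,0.002],[0,0,0],0.01],[[0,0,0.002],[0,0,0],0.01]]}}

```text
time: 12.5
tool_pos: [0.4061, 0.2829, 0.0219]
tool_rot: [3.141, 0.0, 0.159]
contact_force: [-0.2, -0.4, -0.8]
opening: 0.0189
grip_force: 29.9
```

Call:
{"api": "arm_command", "payload": {"moves": [[[0,0,0.0005],[0,0,0],0.01],[[0,0,0.001],[0,0,0],0.01],[[0,0,0.0015],[0,0,0],0.01],[[0,0,0.0015],[0,0,0],0.01],[[0,0,0.0015],[0,0,0],0.01]]}}

```text
time: 13.0
tool_pos: [0.4062, 0.2829, 0.0205]
tool_rot: [3.141, 0.0, 0.159]
contact_force: [0.3, -0.1, -0.2]
opening: 0.0193
grip_force: 29.9
```

Call:
{"api": "arm_command", "payload": {"moves": [[[0,0,0.0005],[0,0,0],0.01],[[0,0,0.001],[0,0,0],0.01],[[0,0,0.0015],[0,0,0],0.01],[[0,0,0.0015],[0,0,0],0.01],[[0,0,0.0015],[0,0,0],0.01]]}}

```text
time: 13.5
tool_pos: [0.4062, 0.2829, 0.019]
tool_rot: [3.142, 0.0, 0.159]
contact_force: [-0.6, 0.7, -1.2]
opening: 0.0188
grip_force: 29.9
```

Run:
```python
from h import *
F=[];T=[]
for i in range(4):
    o=robot.observe();F.append(o["contact_force"]);T.append(o["torque"]);im=robot.read_camera("top")
print(o["tool_pos"],np.mean(F,0).round(2),np.mean(T,0).round(3))
t=cv2.cvtColor(im[:,:,::-1].copy(),cv2.COLOR_BGR2HSV);cv2.imwrite("pics/top8.png",im[:,:,::-1])
c=np.array([.4903,.2943,.05]);u=np.array([np.cos(.158),np.sin(.158),0])
for x in range(0,120,15):
    p=proj("top",c+u*x/1000);y=int(round(p[1]));print(x,p.round(1),[q for q in range(238,262) if t[y,q,1]>65 and t[y,q,2]>130])
```

```text
[0.40619584 0.28294085 0.01904125] [-0.35  0.36 -0.62] [0.012 0.059 0.005]
0 [251.2 198.2] []
15 [250.8 194. ] [258, 259, 260, 261]
30 [250.3 189.8] [238, 239, 240, 258, 259, 260, 261]
45 [249.8 185.7] [238, 239, 248, 249, 250, 251, 252, 258, 259, 260, 261]
60 [249.3 181.5] [238, 239, 247, 248, 249, 250, 251, 257, 258, 259, 260, 261]
75 [248.9 177.4] [247, 248, 249, 250, 251, 256, 257, 258, 259, 260, 261]
90 [248.4 173.2] [246, 247, 248, 249, 250, 256, 257, 258, 259, 260]
105 [247.9 169.1] [246, 247, 248, 249, 250, 256, 257, 258, 259, 260, 261]
```

Call:
{"api": "arm_command", "payload": {"moves": [[[0,0,0.0005],[0,0,0],0.01],[[0,0,0.001],[0,0,0],0.01],[[0,0,0.0015],[0,0,0],0.01],[[0,0,0.0015],[0,0,0],0.01],[[0,0,0.0015],[0,0,0],0.01]]}}

```text
time: 14.2
tool_pos: [0.4062, 0.2829, 0.0175]
tool_rot: [3.141, 0.0, 0.159]
contact_force: [0.1, 0.1, -0.3]
opening: 0.0194
grip_force: 29.9
```

Call:
{"api": "arm_command", "payload": {"moves": [[[0,0,0.0005],[0,0,0],0.01],[[0,0,0.001],[0,0,0],0.01],[[0,0,0.001],[0,0,0],0.01],[[0,0,0.001],[0,0,0],0.01],[[0,0,0.001],[0,0,0],0.01]]}}

```text
time: 14.7
tool_pos: [0.4062, 0.2829, 0.0165]
tool_rot: [3.141, 0.0, 0.159]
contact_force: [0.5, 0.3, -1.1]
opening: 0.019
grip_force: 29.9
```

```bash
cat >> h.py <<'E'
def feel(n=5):
    F=[];T=[]
    for i in range(n):
        o=robot.observe();F.append(o["contact_force"]);T.append(o["torque"]);im=robot.read_camera("top")
    yaw=.158;f=np.mean(F,0);s=np.array([.4903,.2943,.05]);u=np.array([np.cos(yaw),np.sin(yaw),0]);v=np.array([-u[1],u[0],0])
    d=o["tool_pos"]-s
    print("t",o["time"],"F along/lat/z",(f@u).round(2),(f@v).round(2),f[2].round(2),"T",np.mean(T,0).round(3),"tool jig",((d@u-.115)*1000).round(2),(d@v*1000).round(2),o["tool_pos"][2].round(4),"rot",o["tool_rot"].round(4),o["opening"].round(4),np.round(o["grip_force"],1))
    return im
E
python3 -c "
from h import *
feel()"
```

```text
Traceback (most recent call last):
  File "h.py", line 33, in feel
    print("t",o["time"],"F along/lat/z",(f@u).round(2),(f@v).round(2),f[2].round(2),"T",np.mean(T,0).round(3),"tool jig",((d@u-.115)*1000).round(2),(d@v*1000).round(2),o["tool_pos"][2].round(4),"rot",o["tool_rot"].round(4),o["opening"].round(4),np.round(o["grip_force"],1))
                                                                                                                                                                                                                               ^^^^^^^^^^^^^^^^^^
AttributeError: 'float' object has no attribute 'round'
```

Call:
{"api": "arm_command", "payload": {"moves": [[[0,0,0.0005],[0,0,0],0.01],[[0,0,0.001],[0,0,0],0.01],[[0,0,0.0015],[0,0,0],0.01],[[0,0,0.0015],[0,0,0],0.01],[[0,0,0.0015],[0,0,0],0.01]]}}

```text
time: 15.45
tool_pos: [0.4062, 0.2829, 0.015]
tool_rot: [3.141, -0.0, 0.159]
contact_force: [-0.0, 1.1, -1.3]
opening: 0.0188
grip_force: 29.9
```

```bash
sed -i 's/o\["opening"\].round(4)/np.round(o["opening"],4)/' h.py
python3 - <<'E'
from h import *
cv2.imwrite("pics/top9.png",feel(4)[:,:,::-1]);s=robot.read_camera("scene")[:,:,::-1].copy();cv2.imwrite("pics/scene9.png",s)
m=blob(s,(15,70,150),(24,180,255),(225,195,60,60));print(axis(m)[0],m.sum())
u=np.array([np.cos(.158),np.sin(.158),0])
for z in(.05,.055,.06):print(z,[proj("scene",np.array([.4903,.2943,z])+u*x).round(1) for x in(.115,.05)])
h=cv2.cvtColor(s,cv2.COLOR_BGR2HSV)
for x in(234,238,242,246,250):print(x,[y for y in range(195,250) if h[y,x,1]>60 and 13<h[y,x,0]<26 and h[y,x,2]>140])
E
```

```text
t 15.6 F along/lat/z 0.05 0.1 -0.98 T [ 0.031  0.069 -0.02 ] tool jig -199.85 1.99 0.015 rot [ 3.1415 -0.      0.1588] 0.019 29.9
[[245.14117 224.16472]
 [234.8353  212.14119]] 93
0.05 [array([234.2, 217.2]), array([243.9, 227. ])]
0.055 [array([234., 216.]), array([243.8, 225.8])]
0.06 [array([233.8, 214.8]), array([243.6, 224.6])]
234 [213, 214, 215, 216, 242, 243, 244, 245]
238 [197, 198, 199, 213, 214, 215, 216, 217, 218, 219, 220, 221, 247, 248, 249]
242 [203, 206, 207, 214, 215, 216, 217, 218, 219, 220, 221, 222, 223, 224, 225, 226]
246 [200, 201, 202, 204]
250 [249]
```

Run:
```python
from h import *
s=cv2.imread("pics/scene9.png");t=cv2.imread("pics/top9.png");u=np.array([np.cos(.158),np.sin(.158),0])
def crop(im,n,x,y,w,k):
    c=cv2.resize(im[y:y+w,x:x+w],None,fx=k,fy=k,interpolation=cv2.INTER_CUBIC)
    for i in range(-60,116,25):
        p=(proj(n,np.array([.4903,.2943,.05])+u*i/1000)-[x,y]+.5)*k;cv2.circle(c,tuple(int(q) for q in p),2,(255,0,255),-1)
    return c
cv2.imwrite("pics/c8.png",np.hstack([crop(s,"scene",215,190,50,8),crop(t,"top",225,155,50,8)]))
```

```text
(no output)
```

View pics/c8.png

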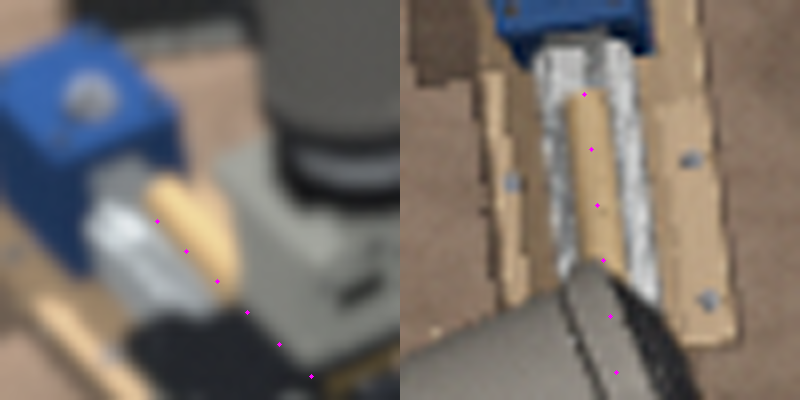

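The scene crop shows the dowel's front about 15 mm above the magenta seated-axis dots and tapering down towards the grip, so it is tilted nose-up by roughly 0.1 rad. The top view shows it centred on the groove with its front at jig x ≈ 0. I'll pitch the nose down while raising the grip slightly.

Call:
{"api": "arm_command", "payload": {"moves": [[[0,0,-0.002],[0,-0.015,0],0.01],[[0,0,-0.003],[0,-0.03,0],0.01],[[0,0,-0.004],[0,-0.045,0],0.01],[[0,0,-0.004],[0,-0.06,0],0.01],[[0,0,-0.004],[0,-0.06,0],0.01]]}}

```text
time: 16.2
tool_pos: [0.4068, 0.283, 0.019]
tool_rot: [-3.141, 0.06, 0.158]
contact_force: [0.1, 0.6, -0.7]
opening: 0.0194
grip_force: 29.9
```

```bash
cat >> h.py <<'E'
def tilt(tag):
    # height of the dowel's lower/upper outline in the scene view, cast onto the vertical plane through the groove axis
    s=robot.read_camera("scene")[:,:,::-1].copy();cv2.imwrite(f"pics/{tag}.png",s);h=cv2.cvtColor(s,cv2.COLOR_BGR2HSV)
    u=np.array([np.cos(.158),np.sin(.158),0]);v=np.array([-u[1],u[0],0]);P=np.array([.4903,.2943,.05])
    for x in range(230,250,2):
        ys=[y for y in range(208,240) if h[y,x,1]>60 and 13<h[y,x,0]<26 and h[y,x,2]>140]
        if not ys:continue
        r=[]
        for y in(ys[0]-.5,ys[-1]+.5):
            c,d=ray("scene",(x,y));X=c+d*((P-c)@v)/(d@v);r+=[round(((X-P)@u-.115)*1000),round(X[2]*1000)]
        print(x,ys[0],ys[-1],len(ys),r)
E
python3 -c "
from h import *
feel(4);tilt('scene10')"
```

```text
t 16.35 F along/lat/z 0.37 0.44 -0.3 T [ 0.102 -0.036  0.025] tool jig -199.77 2.02 0.019 rot [3.1415 0.0598 0.1588] 0.0193 29.9
230 236 239 4 [58, -70, 64, -92]
232 238 239 2 [44, -69, 46, -80]
234 214 218 5 [-3, 67, 3, 43]
236 213 220 8 [-20, 82, -11, 43]
238 216 223 8 [-32, 77, -23, 38]
240 212 225 12 [-51, 106, -37, 38]
242 220 225 6 [-58, 77, -52, 48]
```

Call:
{"api": "arm_command", "payload": {"moves": [[[0,0,0],[0,-0.01,0],0.01],[[0,0,0],[0,-0.02,0],0.01],[[0,0,0],[0,-0.02,0],0.01],[[0,0,0],[0,-0.02,0],0.01],[[0,0,0],[0,-0.02,0],0.01]], "squeeze": 10}}

```text
time: 16.95
tool_pos: [0.4062, 0.2828, 0.019]
tool_rot: [3.141, 0.08, 0.159]
contact_force: [-0.2, -1.1, 1.4]
opening: 0.0196
grip_force: 10.0
```

Call:
{"api": "arm_command", "payload": {"moves": [[[0,0,0],[0,0,0],0.01],[[0,0,0],[0,0,0],0.01],[[0,0,0],[0,0,0],0.01],[[0,0,0],[0,0,0],0.01],[[0,0,0],[0,0,0],0.01]], "squeeze": 4}}

```text
time: 17.45
tool_pos: [0.4062, 0.283, 0.019]
tool_rot: [3.142, 0.08, 0.159]
contact_force: [-0.7, 0.3, 0.7]
opening: 0.0197
grip_force: 4.0
```

```bash
python3 -c "
from h import *
feel(4);tilt('scene11')"
```

```text
t 17.6 F along/lat/z -0.4 -0.23 0.45 T [-0.049  0.007 -0.036] tool jig -199.82 2.03 0.019 rot [3.1416 0.0799 0.1588] 0.0202 4.0
230 236 239 4 [58, -70, 64, -92]
232 239 239 1 [45, -75, 46, -80]
234 214 219 6 [-3, 67, 4, 38]
236 215 221 7 [-18, 72, -10, 38]
238 217 223 7 [-31, 72, -23, 38]
240 213 225 9 [-50, 101, -37, 38]
242 221 224 4 [-57, 72, -53, 53]
```

The dowel now rests in the groove, and the light 4 N grip also limits how hard it can push. I'll slide it forward.

Call:
{"api": "arm_command", "payload": {"moves": [[[0.003,0,-0.0002],[0,0,0],0.01],[[0.006,0,-0.0005],[0,0,0],0.01],[[0.009,0,-0.0007],[0,0,0],0.01],[[0.012,0,-0.001],[0,0,0],0.01],[[0.015,0,-0.0012],[0,0,0],0.01]]}}

```text
time: 18.2
tool_pos: [0.4213, 0.2853, 0.019]
tool_rot: [3.141, 0.08, 0.159]
contact_force: [-0.7, -2.1, 1.3]
opening: 0.0201
grip_force: 4.0
```

```bash
python3 -c "
from h import *
im=feel(3);cv2.imwrite('pics/top12.png',im[:,:,::-1])
h=cv2.cvtColor(im[:,:,::-1].copy(),cv2.COLOR_BGR2HSV)
for y in range(158,174,2):print(y,[x for x in range(240,256) if h[y,x,1]>65 and h[y,x,2]>100 and 13<h[y,x,0]<26])"
```

```text
t 18.3 F along/lat/z -0.01 -1.01 0.4 T [-0.111  0.003 -0.018] tool jig -184.07 2.0 0.019 rot [-3.1416  0.0791  0.1586] 0.02 4.0
158 []
160 []
162 [245, 246, 247, 248, 249, 255]
164 [240, 245, 246, 247, 248, 249, 255]
166 [240, 241, 245, 246, 247, 248, 249, 250, 255]
168 [240, 241, 245, 246, 247, 248, 249, 250, 255]
170 [240, 241, 246, 247, 248, 249, 250]
172 [240, 241, 246, 247, 248, 249, 250]
```

Call:
{"api": "arm_command", "payload": {"moves": [[[0.003,0.0005,-0.0002],[0,0,0],0.01],[[0.006,0.001,-0.0005],[0,0,0],0.01],[[0.009,0.001,-0.0007],[0,0,0],0.01],[[0.012,0.001,-0.001],[0,0,0],0.01],[[0.014,0.001,-0.0012],[0,0,0],0.01]]}}

```text
time: 18.85
tool_pos: [0.4353, 0.2867, 0.0191]
tool_rot: [-3.142, 0.08, 0.159]
contact_force: [-1.4, -0.3, 1.5]
opening: 0.0198
grip_force: 4.0
```

```bash
python3 -c "
from h import *
feel(3)"
```

```text
t 18.95 F along/lat/z -0.85 0.41 0.86 T [0.131 0.105 0.046] tool jig -170.23 1.13 0.0191 rot [-3.1415  0.0793  0.1588] 0.02 4.0
```

Call:
{"api": "arm_command", "payload": {"moves": [[[0.001,0,-0.0001],[0,0,0],0.01],[[0.002,0,-0.0002],[0,0,0],0.01],[[0.003,0,-0.0002],[0,0,0],0.01],[[0.004,0,-0.0003],[0,0,0],0.01],[[0.005,0,-0.0004],[0,0,0],0.01]]}}

```text
time: 19.5
tool_pos: [0.44, 0.2873, 0.019]
tool_rot: [3.141, 0.08, 0.159]
contact_force: [-1.5, -0.4, 1.8]
opening: 0.0193
grip_force: 4.0
```

```bash
python3 -c "
from h import *
feel(4)"
```

```text
t 19.65 F along/lat/z -1.41 0.52 1.35 T [0.118 0.214 0.025] tool jig -165.51 1.03 0.0191 rot [3.1416 0.0796 0.1588] 0.0194 4.0
```

Call:
{"api": "arm_command", "payload": {"moves": [[[0.0005,0,-0.0004],[0,0,0],0.01],[[0.001,0,-0.0006],[0,0,0],0.01],[[0.0015,0,-0.0008],[0,0,0],0.01],[[0.002,0,-0.001],[0,0,0],0.01],[[0.002,0,-0.001],[0,0,0],0.01]]}}

```text
time: 20.2
tool_pos: [0.4423, 0.2877, 0.0199]
tool_rot: [3.142, 0.08, 0.159]
contact_force: [-0.6, 0.1, 1.0]
opening: 0.0198
grip_force: 4.0
```

```bash
python3 -c "
from h import *
feel(4)"
```

```text
t 20.35 F along/lat/z -0.63 0.49 0.52 T [0.156 0.059 0.017] tool jig -163.47 1.05 0.0199 rot [3.1416 0.0796 0.1588] 0.0195 4.0
```

Call:
{"api": "arm_command", "payload": {"moves": [[[0.001,0,-0.0001],[0,0,0],0.01],[[0.002,0,-0.0002],[0,0,0],0.01],[[0.003,0,-0.0002],[0,0,0],0.01],[[0.004,0,-0.0003],[0,0,0],0.01],[[0.005,0,-0.0004],[0,0,0],0.01]]}}

```text
time: 20.9
tool_pos: [0.4471, 0.2885, 0.0199]
tool_rot: [3.142, 0.08, 0.159]
contact_force: [-1.0, 0.4, 0.3]
opening: 0.0202
grip_force: 4.0
```

```bash
python3 -c "
from h import *
feel(3)"
```

```text
t 21.0 F along/lat/z -0.8 1.06 0.6 T [0.141 0.164 0.062] tool jig -158.44 1.03 0.0199 rot [3.1415 0.0798 0.1587] 0.0197 4.0
```

Call:
{"api": "arm_command", "payload": {"moves": [[[0.001,0,-0.0001],[0,0,0],0.01],[[0.002,0,-0.0002],[0,0,0],0.01],[[0.003,0,-0.0002],[0,0,0],0.01],[[0.004,0,-0.0003],[0,0,0],0.01],[[0.005,0,-0.0004],[0,0,0],0.01]]}}

```text
time: 21.55
tool_pos: [0.452, 0.2893, 0.0199]
tool_rot: [3.142, 0.08, 0.159]
contact_force: [-2.2, 0.9, 1.1]
opening: 0.0202
grip_force: 4.0
```

```bash
python3 -c "
from h import *
feel(3)"
```

```text
t 21.65 F along/lat/z -1.26 1.13 0.84 T [0.136 0.197 0.047] tool jig -153.43 1.05 0.0199 rot [3.1415 0.0798 0.1587] 0.0199 4.0
```

Call:
{"api": "arm_command", "payload": {"moves": [[[0.001,-0.0005,-0.0001],[0,0,0],0.01],[[0.002,-0.0005,-0.0002],[0,0,0],0.01],[[0.003,-0.0005,-0.0002],[0,0,0],0.01],[[0.004,-0.0005,-0.0003],[0,0,0],0.01],[[0.005,-0.0005,-0.0004],[0,0,0],0.01]]}}

```text
time: 22.2
tool_pos: [0.4569, 0.2904, 0.0199]
tool_rot: [3.141, 0.08, 0.159]
contact_force: [-1.6, -0.8, 1.0]
opening: 0.0198
grip_force: 4.0
```

```bash
python3 -c "
from h import *
feel(3)
o=robot.observe();s=robot.read_camera('scene')[:,:,::-1].copy();cv2.imwrite('pics/scene13.png',s)
u=np.array([np.cos(.158),np.sin(.158),0]);P=np.array([.4903,.2943,.05])
X=P+u*((o['tool_pos']-P)@u);print('rear if not slipped',proj('scene',X-u*.0204),'grip',proj('scene',X))
h=cv2.cvtColor(s,cv2.COLOR_BGR2HSV)
m=cv2.inRange(h,(14,60,130),(26,190,255))[200:275,230:300];n,l,st,ce=cv2.connectedComponentsWithStats(m)
for i in range(1,n):
    if st[i,4]>6:print(st[i]+[230,200,0,0,0],ce[i]+[230,200])"
```

```text
t 22.3 F along/lat/z -1.23 -0.46 0.87 T [-0.2    0.251 -0.031] tool jig -148.41 1.44 0.0199 rot [3.1414 0.0798 0.1587] 0.0195 4.0
rear if not slipped [260.65159366 243.78602594] grip [257.25574987 240.37550704]
[259 200  41  54 627] [281.93301435 233.5215311 ]
[230 210   5   7  32] [231.84375 213.25   ]
[297 228   3   7   9] [298.44444444 230.88888889]
[256 230   2   7  11] [256.54545455 233.18181818]
[230 236  16  14 101] [237.22772277 243.16831683]
[230 252   3   3   7] [231. 253.]
[264 254  10   6  21] [268.38095238 256.76190476]
[262 259  38  16 323] [280.95975232 268.30340557]
[256 260   6   5  18] [258.16666667 261.66666667]
[238 264  15  11  83] [244.3253012  269.24096386]
```

Call:
{"api": "arm_command", "payload": {"moves": [[[0.001,0,-0.0001],[0,0,0],0.01],[[0.002,0,-0.0002],[0,0,0],0.01],[[0.003,0,-0.0002],[0,0,0],0.01],[[0.004,0,-0.0003],[0,0,0],0.01],[[0.004,0,-0.0003],[0,0,0],0.01]]}}

```text
time: 22.9
tool_pos: [0.461, 0.2911, 0.0199]
tool_rot: [3.141, 0.08, 0.159]
contact_force: [-2.0, -2.0, 1.8]
opening: 0.0197
grip_force: 4.0
```

```bash
python3 -c "
from h import *
feel(3)"
```

```text
t 23.0 F along/lat/z -2.31 -1.95 1.42 T [-0.314  0.237 -0.012] tool jig -144.48 1.5 0.0199 rot [3.1415 0.0798 0.1588] 0.0199 4.0
```

Call:
{"api": "arm_command", "payload": {"moves": [[[0.001,0,-0.0001],[0,0,0],0.01],[[0.002,0,-0.0002],[0,0,0],0.01],[[0.003,0,-0.0002],[0,0,0],0.01],[[0.004,0,-0.0003],[0,0,0],0.01],[[0.004,0,-0.0003],[0,0,0],0.01]]}}

```text
time: 23.55
tool_pos: [0.4649, 0.2918, 0.0199]
tool_rot: [3.141, 0.08, 0.159]
contact_force: [-2.4, -2.3, 2.7]
opening: 0.0196
grip_force: 4.0
```

```bash
python3 -c "
from h import *
feel(3)"
```

```text
t 23.65 F along/lat/z -2.4 -2.23 2.42 T [-0.385  0.349  0.015] tool jig -140.49 1.51 0.0199 rot [3.1415 0.0798 0.1588] 0.0199 4.0
```

The side and vertical loads are rising along with the push, so this is partly grip misalignment. I'll release, back off behind the dowel's rear end, and push that end with closed fingers instead.

Call:
{"api": "arm_command", "payload": {"moves": [[[0,0,0],[0,0,0],0.06],[[0,0,0],[0,0,0],0.06],[[0,0,0],[0,0,0],0.06],[[0,0,0],[0,0,0],0.06],[[0,0,0],[0,0,0],0.06]]}}

```text
time: 24.2
tool_pos: [0.4649, 0.2919, 0.0199]
tool_rot: [-3.142, 0.08, 0.159]
contact_force: [-0.5, 0.1, -0.3]
opening: 0.0551
grip_force: 0.0
```

```bash
python3 -c "
from h import *
feel(3)"
```

```text
t 24.3 F along/lat/z -0.28 -0.06 -0.09 T [ 0.032 -0.033 -0.023] tool jig -140.52 1.58 0.0199 rot [3.1415 0.0798 0.1588] 0.0585 0.0
```

Call:
{"api": "arm_command", "payload": {"moves": [[[-0.002,0,0],[0,0.02,0],0.06],[[-0.012,0.001,0.001],[0,0.04,0],0.06],[[-0.024,0.001,0.002],[0,0.06,0],0.06],[[-0.036,0.001,0.003],[0,0.08,0],0.06],[[-0.048,0.001,0.004],[0,0.08,0],0.06]]}}

```text
time: 24.85
tool_pos: [0.4164, 0.283, 0.0198]
tool_rot: [3.141, -0.0, 0.159]
contact_force: [0.0, -0.2, 0.5]
opening: 0.0599
grip_force: 0.0
```

Call:
{"api": "arm_command", "payload": {"moves": [[[0,0,0],[0,0,0],0.0],[[0,0,0],[0,0,0],0.0],[[0,0,0],[0,0,0],0.0],[[0,0,0],[0,0,0],0.0],[[0,0,0],[0,0,0],0.0]]}}

```text
time: 25.35
tool_pos: [0.4178, 0.2832, 0.0197]
tool_rot: [3.142, -0.0, 0.158]
contact_force: [-1.0, -0.1, -0.9]
opening: 0.0249
grip_force: 0.0
```

```bash
python3 -c "
from h import *
feel(3)
s=robot.read_camera('scene')[:,:,::-1].copy();cv2.imwrite('pics/scene14.png',s)
u=np.array([np.cos(.158),np.sin(.158),0]);P=np.array([.4903,.2943,.05])
for d in(30,45,60,70):print(d,proj('scene',P-u*d/1000))
h=cv2.cvtColor(s,cv2.COLOR_BGR2HSV)
for y in range(228,254,2):print(y,''.join('#' if h[y,x,1]>60 and 13<h[y,x,0]<26 and h[y,x,2]>140 else '.' for x in range(235,285)))"
```

```text
t 25.45 F along/lat/z -0.24 0.14 -0.42 T [0.005 0.04  0.023] tool jig -188.55 0.43 0.0196 rot [3.1415 0.     0.1585] 0.0165 0.0
30 [256.68979798 239.80710939]
45 [259.17422239 242.30227023]
60 [261.6893844  244.82830148]
70 [263.38351837 246.52975664]
228 .................................................#
230 ..................................................
232 ..............................................#.#.
234 ..................................................
236 .......................................###..##.###
238 ........................................#....#####
240 .......................................#..########
242 ##.....................................##.#####.##
244 ##......................................##########
246 #####.................................#########..#
248 ..#####...........###................#########.##.
250 ...............#######...........#..###..####.#...
252 ##................#.##............#.###...........
```

Call:
{"api": "arm_command", "payload": {"moves": [[[0,0,0.002],[0,0,0],0.0],[[0.002,0,0.004],[0,0,0],0.0],[[0.004,0,0.004],[0,0,0],0.0],[[0.006,0,0.004],[0,0,0],0.0],[[0.008,0,0.004],[0,0,0],0.0]]}}

```text
time: 26.05
tool_pos: [0.4256, 0.2845, 0.0157]
tool_rot: [3.142, -0.0, 0.159]
contact_force: [0.2, 0.4, -0.6]
opening: 0.0005
grip_force: 0.0
```

Call:
{"api": "arm_command", "payload": {"moves": [[[0.001,0,0],[0,0,0],0.0],[[0.002,0,0],[0,0,0],0.0],[[0.003,0,0],[0,0,0],0.0],[[0.004,0,0],[0,0,0],0.0],[[0.005,0,0],[0,0,0],0.0]]}}

```text
time: 26.55
tool_pos: [0.4303, 0.2853, 0.0158]
tool_rot: [3.142, -0.0, 0.159]
contact_force: [-0.4, -0.2, 0.3]
opening: 0.001
grip_force: 0.0
```

```bash
python3 -c "
from h import *
feel(3)"
```

```text
t 26.65 F along/lat/z -0.17 -0.17 0.06 T [ 0.019  0.026 -0.003] tool jig -175.61 0.53 0.0157 rot [ 3.1415e+00 -1.0000e-04  1.5880e-01] 0.0006 0.0
```

Call:
{"api": "arm_command", "payload": {"moves": [[[0.0008,0,0],[0,0,0],0.0],[[0.0016,0,0],[0,0,0],0.0],[[0.0024,0,0],[0,0,0],0.0],[[0.003,0,0],[0,0,0],0.0],[[0.003,0,0],[0,0,0],0.0]]}}

```text
time: 27.2
tool_pos: [0.4333, 0.2857, 0.0157]
tool_rot: [3.142, -0.0, 0.159]
contact_force: [1.2, -0.6, -0.5]
opening: 0.0004
grip_force: 0.0
```

```bash
python3 -c "
from h import *
feel(3)"
```

```text
t 27.3 F along/lat/z 0.33 -0.13 0.2 T [ 0.012  0.017 -0.002] tool jig -172.77 0.51 0.0157 rot [3.1415e+00 1.0000e-04 1.5880e-01] 0.0005 0.0
```

Call:
{"api": "arm_command", "payload": {"moves": [[[0.0006,0,0],[0,0,0],0.0],[[0.0012,0,0],[0,0,0],0.0],[[0.0018,0,0],[0,0,0],0.0],[[0.0024,0,0],[0,0,0],0.0],[[0.0024,0,0],[0,0,0],0.0]]}}

```text
time: 27.85
tool_pos: [0.4357, 0.2861, 0.0157]
tool_rot: [3.141, -0.0, 0.159]
contact_force: [0.9, 0.7, -0.1]
opening: 0.0007
grip_force: 0.0
```

```bash
python3 -c "
from h import *
feel(3)"
```

```text
t 27.95 F along/lat/z 0.37 0.11 -0.49 T [ 0.026  0.047 -0.012] tool jig -170.36 0.51 0.0157 rot [3.1415 0.     0.1588] 0.0007 0.0
```

Call:
{"api": "arm_command", "payload": {"moves": [[[0.0005,0,0],[0,0,0],0.0],[[0.001,0,0],[0,0,0],0.0],[[0.0015,0,0],[0,0,0],0.0],[[0.002,0,0],[0,0,0],0.0],[[0.002,0,0],[0,0,0],0.0]]}}

```text
time: 28.5
tool_pos: [0.4367, 0.2863, 0.0157]
tool_rot: [3.141, 0.002, 0.159]
contact_force: [-4.4, -0.3, 2.8]
opening: 0.0007
grip_force: 2.2
```

```bash
python3 -c "
from h import *
feel(3)"
```

```text
t 28.6 F along/lat/z -5.0 0.76 2.73 T [-0.036  0.77   0.019] tool jig -169.21 0.49 0.0156 rot [3.1412e+00 1.6000e-03 1.5890e-01] 0.0003 2.6
```

Call:
{"api": "arm_command", "payload": {"moves": [[[-0.0005,0,0],[0,0,0],0.0],[[-0.001,0,0],[0,0,0],0.0],[[-0.001,0,0],[0,0,0],0.0],[[-0.001,0,0],[0,0,0],0.0],[[-0.001,0,0],[0,0,0],0.0]]}}

```text
time: 29.15
tool_pos: [0.4367, 0.2863, 0.0157]
tool_rot: [3.142, -0.0, 0.159]
contact_force: [-2.4, -0.6, 0.3]
opening: 0.0003
grip_force: 0.9
```

```bash
python3 -c "
from h import *
feel(4)"
```

```text
t 29.3 F along/lat/z -2.04 0.34 -0.13 T [-0.006  0.291  0.028] tool jig -169.16 0.5 0.0157 rot [ 3.1415e+00 -3.0000e-04  1.5870e-01] 0.0004 0.8
```

Call:
{"api": "arm_command", "payload": {"moves": [[[-0.0003,0,0],[0,0,0],0.0],[[-0.0006,0,0],[0,0,0],0.0],[[-0.0006,0,0],[0,0,0],0.0],[[-0.0006,0,0],[0,0,0],0.0],[[-0.0006,0,0],[0,0,0],0.0]]}}

```text
time: 29.85
tool_pos: [0.4361, 0.2862, 0.0158]
tool_rot: [-3.142, -0.0, 0.159]
contact_force: [-0.0, -0.1, 0.3]
opening: 0.0006
grip_force: 0.0
```

```bash
python3 -c "
from h import *
feel(4)"
```

```text
t 30.0 F along/lat/z 0.09 0.02 -0.03 T [0.006 0.008 0.007] tool jig -169.89 0.55 0.0158 rot [ 3.1415e+00 -2.0000e-04  1.5880e-01] 0.0004 0.0
```

Call:
{"api": "arm_command", "payload": {"moves": [[[0.0004,0,0],[0,0,0],0.0],[[0.0008,0,0],[0,0,0],0.0],[[0.0012,0,0],[0,0,0],0.0],[[0.0012,0,0],[0,0,0],0.0],[[0.0012,0,0],[0,0,0],0.0]]}}

```text
time: 30.55
tool_pos: [0.4367, 0.2863, 0.0157]
tool_rot: [3.141, 0.001, 0.159]
contact_force: [-3.4, 0.4, 2.6]
opening: 0.0005
grip_force: 1.4
```

```bash
python3 -c "
from h import *
feel(4)"
```

```text
t 30.7 F along/lat/z -2.93 0.24 2.1 T [0.011 0.504 0.015] tool jig -169.2 0.52 0.0157 rot [3.1414e+00 8.0000e-04 1.5890e-01] 0.0008 1.7
```

Call:
{"api": "arm_command", "payload": {"moves": [[[-0.0005,0,-0.0003],[0,0,0],0.0],[[-0.001,0,-0.0005],[0,0,0],0.0],[[-0.0005,0,-0.001],[0,0,0],0.0],[[0,0,-0.0014],[0,0,0],0.0],[[0,0,-0.0014],[0,0,0],0.0]]}}

```text
time: 31.25
tool_pos: [0.4369, 0.2863, 0.017]
tool_rot: [3.141, 0.001, 0.159]
contact_force: [-2.3, 0.4, -0.3]
opening: 0.0004
grip_force: 1.1
```

```bash
python3 -c "
from h import *
feel(3);s=robot.read_camera('scene')[:,:,::-1].copy();cv2.imwrite('pics/scene15.png',s)
h=cv2.cvtColor(s,cv2.COLOR_BGR2HSV)
for y in range(210,250,1):print(y,''.join('#' if h[y,x,1]>60 and 13<h[y,x,0]<26 and h[y,x,2]>140 else '.' for x in range(228,275)))
u=np.array([np.cos(.158),np.sin(.158),0]);P=np.array([.4903,.2943,.05])
print([proj('scene',P+u*d/1000).round(1).tolist() for d in(135,80,0,-45)])"
```

```text
t 31.35 F along/lat/z -2.05 0.37 -0.17 T [-0.045  0.382 -0.015] tool jig -169.02 0.48 0.017 rot [3.1413e+00 6.0000e-04 1.5880e-01] 0.0006 1.1
210 ...#...........................................
211 ..####.........................................
212 .######........................................
213 .######........................................
214 .######........................................
215 .#######.......................................
216 ..#######......................................
217 ....######.....................................
218 .....#######...................................
219 ......######...................................
220 .......#####...................................
221 .......#####...................................
222 ..............................................#
223 ...............................................
224 ...............................................
225 ...............................................
226 ...............................................
227 ...............................................
228 ..................
[... 486 characters left out ...]
....#....##
238 ####.....................................##...#
239 #####....................................####..
240 .#####....................................#####
241 ..#####..................................##.###
242 ...#####..................................##..#
243 #...#####................................######
244 .....####......##.......................#######
245 .#....###......###.....................#...####
246 .......#####...##.........#............########
247 ........#######..........#............####..###
248 .........######.......##...............##.##.##
249 ......#...####.......#....................###.#
[[231.2, 214.2], [239.4, 222.4], [251.8, 234.9], [259.2, 242.3]]
```

Call:
{"api": "arm_command", "payload": {"moves": [[[0.0003,0,-0.0001],[0,0,0],0.0],[[0.0006,0,-0.0003],[0,0,0],0.0],[[0.001,0,-0.0005],[0,0,0],0.0],[[0.001,0,-0.0005],[0,0,0],0.0],[[0.001,0,-0.0005],[0,0,0],0.0]]}}

```text
time: 31.95
tool_pos: [0.4379, 0.2864, 0.0175]
tool_rot: [3.141, 0.001, 0.159]
contact_force: [-3.8, 0.1, -0.6]
opening: 0.0003
grip_force: 1.9
```

```bash
python3 -c "
from h import *
feel(4)"
```

```text
t 32.1 F along/lat/z -4.01 0.12 -0.56 T [-0.066  0.665 -0.021] tool jig -167.95 0.53 0.0176 rot [3.1414e+00 4.0000e-04 1.5890e-01] 0.0007 1.9
```

Call:
{"api": "arm_command", "payload": {"moves": [[[0.0003,0,-0.0001],[0,0,0],0.0],[[0.0006,0,-0.0003],[0,0,0],0.0],[[0.0008,0,-0.0005],[0,0,0],0.0],[[0.0008,0,-0.0005],[0,0,0],0.0],[[0.0008,0,-0.0005],[0,0,0],0.0]]}}

```text
time: 32.65
tool_pos: [0.4387, 0.2866, 0.0181]
tool_rot: [3.141, 0.0, 0.159]
contact_force: [-5.0, -1.2, -0.1]
opening: 0.0004
grip_force: 2.5
```

```bash
python3 -c "
from h import *
feel(4)"
```

```text
t 32.8 F along/lat/z -5.03 -0.44 -0.63 T [-0.114  0.907  0.023] tool jig -167.12 0.49 0.0181 rot [3.1414e+00 3.0000e-04 1.5880e-01] 0.0005 2.5
```

The spring is clear: force went 2.0 → 4.0 → 5.0 N over 1.9 mm, about 1.5 N/mm and well short of solid. I'll ease back slowly so the stop carries the dowel with it, then leave.

Call:
{"api": "arm_command", "payload": {"moves": [[[-0.0005,0,0],[0,0,0],0.0],[[-0.001,0,0.0002],[0,0,0],0.0],[[-0.0015,0,0.0005],[0,0,0],0.0],[[-0.0015,0,0.0005],[0,0,0],0.0],[[-0.0015,0,0.0005],[0,0,0],0.0]]}}

```text
time: 33.35
tool_pos: [0.4377, 0.2865, 0.0177]
tool_rot: [-3.142, -0.001, 0.159]
contact_force: [-3.5, -0.7, -0.7]
opening: 0.0007
grip_force: 1.7
```

```bash
python3 -c "
from h import *
feel(3)"
```

```text
t 33.45 F along/lat/z -3.59 -0.11 -0.86 T [-0.059  0.606 -0.011] tool jig -168.26 0.57 0.0177 rot [ 3.1416e+00 -4.0000e-04  1.5880e-01] 0.0006 1.7
```

Call:
{"api": "arm_command", "payload": {"moves": [[[-0.0005,0,0],[0,0,0],0.0],[[-0.001,0,0],[0,0,0],0.0],[[-0.002,0,0],[0,0,0],0.0],[[-0.005,0,0],[0,0,0],0.0],[[-0.015,0,0],[0,0,0],0.0]]}}

```text
time: 34.0
tool_pos: [0.4236, 0.2843, 0.018]
tool_rot: [-3.141, -0.002, 0.158]
contact_force: [0.1, 0.6, -0.7]
opening: 0.0004
grip_force: 0.0
```

Call:
{"api": "arm_command", "payload": {"moves": [[[-0.01,0,-0.01],[0,0,0],0.0],[[-0.015,0,-0.04],[0,0,0],0.0],[[-0.015,0,-0.08],[0,0,0],0.0],[[-0.015,0,-0.12],[0,0,0],0.0],[[-0.015,0,-0.15],[0,0,0],0.0]]}}

```text
time: 34.5
tool_pos: [0.4074, 0.2819, 0.1709]
tool_rot: [-3.141, -0.003, 0.159]
contact_force: [0.6, -0.1, 0.1]
opening: 0.0008
grip_force: 0.0
```

```bash
python3 -c "
from h import *
feel(2);s=robot.read_camera('scene')[:,:,::-1].copy();cv2.imwrite('pics/scene16.png',s)
h=cv2.cvtColor(s,cv2.COLOR_BGR2HSV)
for y in range(208,256,2):print(y,''.join('#' if h[y,x,1]>60 and 13<h[y,x,0]<26 and h[y,x,2]>140 else '.' for x in range(226,275)))
u=np.array([np.cos(.158),np.sin(.158),0]);P=np.array([.4903,.2943,.05])
print([proj('scene',P+u*d/1000).round(1).tolist() for d in(135,80,0,-45)])"
```

```text
t 34.55 F along/lat/z 0.96 0.56 1.92 T [ 0.058 -0.033  0.002] tool jig -196.45 1.51 0.1752 rot [-3.1386 -0.0102  0.1593] 0.0005 0.0
208 .....................###.........................
210 .....#.........####..#.##..#..............#......
212 ...######....####...#####.#.#...........##.#..#..
214 ...######.....######..##.##.#..###..#.######.###.
216 ....#######.....####....##.#.#.##...##.#########.
218 .......######.....####....###..##...####.###.#.#.
220 .........######.....#####.#####..###.##.#...#....
222 ...........######.....#######....###.........#...
224 ............#######.......###..............#...##
226 ##............#######.....#####................##
228 ####............#######.....#####.....##........#
230 ######............#######.....#####....##.....###
232 ########............#######.....#####......#.####
234 ##...####.............###########...####..#.#.###
236 ###########.............##################..#...#
238 .############.............###################..#.
240 ...############.............####################.
242 .....############............###...##############
244 ...#...####...#####.............#################
246 #........###########...............##...##.######
248 #..........######........##.#.#........###..#####
250 #...#....#...#............#.###............#####.
252 #..#....###...................####.........####..
254 ....###.###.###.............####.###.......#####.
[[231.2, 214.2], [239.4, 222.4], [251.8, 234.9], [259.2, 242.3]]
```

The dowel lies straight along the groove's axis: at rows 222 and 232 the mask centres are 239.5 and 249, matching the projected axis. The hand is clear, so I'm handing in.

```bash
python3 -c "
from cell import robot
print(robot.hand_in())"
```

```text
the job is handed in; nothing more can be done
None
```

The dowel lies in the V-groove with its end on the sprung stop: I felt the spring at about 1.5 N/mm and about 5 N at most, then backed off. I handed the job in at 34.6 s with the gripper clear; a first grip had slipped off in the rest, but the dowel settled back and nothing else was touched.

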